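# Store the sample boards under the weighted arm

### The arm

A 6-joint arm with a two-finger parallel gripper is mounted at the origin on a cart in front of the work surface, level with it; the furniture and walls round the work are solid. World frame = base frame: x ahead of the robot, y to its left, z up, the work surface at z = 0. Lengths are in m, angles in rad, forces in N, time in s.
With the tool pointing down it reaches from about 0.3 to 0.95 m from the base axis. Payload 3.1 kg.
Tool frame: the origin (TCP) lies between the finger pads; the fingertips stand 17 mm ahead of it and the grasp point (between the pads) lies 2 mm behind it; z points along the fingers, y is the line along which they close (so a half turn about z gives the same grasp; the last joint's range is limited). The gripper opens to 85 mm and grips with 20 to 120 N. Pads are 22 mm wide; open, the fingers measure 114 mm over their backs; the gripper's body (76 mm by 85 mm) begins 54 mm behind the grasp point. The pads swing forward as they close: fully open they stand 13 mm farther back than shut.
Start: joints at [-1.238, 0.308, 1.634, -0, 1.2, -0.07], TCP at [0.245, -0.575, 0.226] pointing down, gripper open.
Joint ranges: [-3.06, 3.06], [-0.79, 1.96], [0.05, 2.63], [-1.19, 4.34], [0.05, 2.64], [-2.94, 2.94]. Speed limits (rad/s): [2.79, 2.79, 3.14, 3.14, 3.14, 3.14].

### API

Orientations are given as a unit quaternion [x, y, z, w].
In Python, from workcell import r gives the robot as it stands.
- The arm moves only by the shell command python3 -m crank 'ROWS' [FORCE]. ROWS is JSON, a list of rows, each an object with "claw": the opening in per cent of the stroke, from 0 (shut) to 100 (fully open); "slide": the shift along the tool's x, y, z in m, a list of three; "rot": the turn, a rotation vector about the tool's x, y, z in degrees, a list of three. A call has 1 to 12 rows; each row shifts and turns the commanded pose from where the row before left it, along the tool's axes as they then stand; what a row does not reach is not made up. A row lasts 1/10 s, in which the tool goes at most 50 mm and 8.59 degrees, less where a joint would pass 70% of its speed; a pose out of reach is approached as far as the arm can. A call with a gripper value outside its range is refused whole. The fingers move at their own pace and stop on an object; FORCE is the grip in N (left out, the last holds). Time passes only in rows, so rows that do not move let the fingers close. It gives the time, the measured TCP pose, the force, the opening and the grip force at its end, in the units of the state.
- r.state(): the state, without advancing time (a new reading comes with each control period).
- r.get_image(name): name is "side" or "top" or "wrist"; returns a dict with "pixels" (384x512x3 uint8, red, green, blue), "K" (3x3 intrinsics, pixels), "camera_from_world" (4x4, takes a point from world to camera coordinates). Camera axes: x right, y up, looking along -z (the intrinsics and any distortion apply to the point x, -y, -z); pixel columns grow to the right and rows downward; lengths in m; the calibration is good to about 2 mm. A picture is of the moment at which its call begins. There is no depth.
- r.sign_off(): hands the job in; it is judged then, once.
The state is a dict: "time": time; "joint_pos": joint angles; "joint_vel": joint speeds; "joint_torque": joint torques, N m; "tcp_pos": TCP position; "tool_rot": TCP orientation; "contact_force": force on the tool from outside, world axes, zero at the start; "moment": the same for the moment, N m; "finger_gap": finger opening in m; "grasp_force": force on a finger pad.
Only numpy, scipy, OpenCV 4.12 (cv2) and the standard library are available. Lean on these libraries where they do the work, as an engineer would, in place of code of your own. Each camera call takes 0.05 s, during which the arm holds its last target. There are 200 camera calls.

### The job

Put all the sample boards away in the case: tuck them one on another under the weighted hold-down arm, each pushed in flat along the guide pins until its end is against the metal stop. Then shut the arched green cover right down over the pile, and set the pine block flat on the crown of the cover so that it stays balanced there as a weight. Leave the pliers and the tape measure where they lie.

Things in the scene. Friction and masses are not known exactly. Their poses are not given: they have to be found in the camera images.
- case: fixed base of the sample case: plywood plate 290 x 180 mm, its top 20 mm above the bench; origin at the centre of its underside. Case +x: the way boards are pushed in, roughly away from the robot; +y: the cover's hinge side (left); z up. No walls at the near end; the pile channel runs along x at case y = -30 mm
- home (a point): where the centre of the bottom board's underside lies when home: case x = +45, y = -30, z = 20 mm, case axes; each further board lies 10 mm higher. The metal stop for the boards' front ends stands 60 mm beyond (50 mm high). Two pairs of 8 mm guide pins, 55 mm high, stand at 15 and 49 mm beyond this point, 64 mm clear between left and right
- press_arm (a joint): hinge of the weighted steel hold-down arm (about 2 N on the pile), behind the stop. 0 = lowest, foot 1 mm above the bare plate; grows as it is lifted (about 0.1 rad per board in the pile); it falls back by itself
- foot (a point): centre of the arm's foot, a cross bar of 8 mm radius, 28 mm long, that rests on the pile near case x = +34 mm. A 28 mm wide tongue with a red end bar rises from it to 42 mm nearer and 19 mm higher (steeper on a high pile): a board pushed along case +x on the pile's top, or a few mm above it, runs under the tongue and lifts the arm with a few newtons
- case_lid (a joint): hinge of the arched green cover, along case y = +90 mm, 20 mm above the bench. 0 = shut, grows as it opens; starts at 1.45 to 1.6 (upright, open side to the pile), stop at 1.62. The hinge is stiff (0.45 N m): the cover stays at any angle. Push it over by the outside of its top and press it down, a few newtons near the free edge
- lid_rim (a point): on the cover: middle of the long edge where its free side meets the arched top, 180 mm from the hinge line and 78 mm above the cover's rim; the cover is 290 mm long. Axes: x along the hinge (= case x), -y from hinge to free side, z outward through the top (up when shut)
- crown (a point): middle of the cover's arched top, its highest point when shut: 118 mm above the bench then. The arch bends across case y with a radius of about 212 mm and is straight along case x. Same axes as lid_rim
- weight_block_c (a point): centre of a pine block 46 x 120 x 30 mm (x, y, z of its own axes) lying flat on the bench at the right, about 0.13 to 0.25 kg
- pliers: red-handled pliers lying on the bench, 64 x 160 x 12 mm, origin at the middle of its underside; a bystander, leave it alone
- tape_measure: yellow tape measure 67 x 77 x 31 mm near the wire screen, origin at the middle of its underside; a bystander. The screen (solid, 255 mm high) stands right of the work at y = -0.34 m from x = 0.48 m on, and beyond it at x = 0.79 m for y under -0.03 m
- board_1_c (a point): centre of a sample board 120 x 50 x 10 mm (x, y, z of its own axes; both ends alike), light wood with a red band across its middle, lying flat on the bench to the right of the case; 50 g; may be absent
- board_2_c (a point): centre of a sample board 120 x 50 x 10 mm (x, y, z of its own axes; both ends alike), mid brown with a red band across its middle, lying flat on the bench to the right of the case; 50 g; may be absent
- board_3_c (a point): centre of a sample board 120 x 50 x 10 mm (x, y, z of its own axes; both ends alike), light wood with a red band across its middle, lying flat on the bench to the right of the case; 50 g; may be absent
- board_4_c (a point): centre of a sample board 120 x 50 x 10 mm (x, y, z of its own axes; both ends alike), dark brown with a yellow band across its middle, lying flat on the bench to the right of the case; 50 g; may be absent
Mind the look-alikes: they are no part of the job. Leave any purple look-alike of the part that bears board_1_c alone. What is shaped like the part that bears board_3_c but blue is not meant.

How it is judged:
On the way, in this order (a step that is already met when the one before it is completed fails the run):
1. all the sample boards lie flat in the pile under the arm, against the stop, with the cover still open (x of each of board_1_c, board_2_c, board_3_c, board_4_c in the frame of case above 0.032 m and y of board_1_c in the frame of case between -0.044 and -0.016 m and angle between the x axis of each of board_1_c, board_2_c, board_3_c, board_4_c and the x axis of case, either way round below 0.16 rad and ((angle between board_1_c's own z axis and vertical below 0.12 rad and z of foot in the frame of board_1_c above 0.009 m) or (angle between board_1_c's own z axis and vertical above 3.02 rad and z of foot in the frame of board_1_c below -0.009 m)) and y of board_2_c in the frame of case between -0.044 and -0.016 m and ((angle between board_2_c's own z axis and vertical below 0.12 rad and z of foot in the frame of board_2_c above 0.009 m) or (angle between board_2_c's own z axis and vertical above 3.02 rad and z of foot in the frame of board_2_c below -0.009 m)) and y of board_3_c in the frame of case between -0.044 and -0.016 m and ((angle between board_3_c's own z axis and vertical below 0.12 rad and z of foot in the frame of board_3_c above 0.009 m) or (angle between board_3_c's own z axis and vertical above 3.02 rad and z of foot in the frame of board_3_c below -0.009 m)) and y of board_4_c in the frame of case between -0.044 and -0.016 m and ((angle between board_4_c's own z axis and vertical below 0.12 rad and z of foot in the frame of board_4_c above 0.009 m) or (angle between board_4_c's own z axis and vertical above 3.02 rad and z of foot in the frame of board_4_c below -0.009 m)) and value of joint case_lid above 0.9 rad), for 0.2 s.
2. the cover is shut over the pile (value of joint case_lid below 0.05 rad), for 0.2 s.
At the end, for the whole second after the job is handed in: every board lies flat under the arm's foot, centre less than 13 mm short of home and 14 mm off the centre line, turned under 0.16 rad; the cover is shut (under 0.05 rad); the pine block rests released on the cover, tilted under 0.2 rad, centre within 40 mm of the crown seen from above (x of each of board_1_c, board_2_c, board_3_c, board_4_c in the frame of case above 0.032 m and y of board_1_c in the frame of case between -0.044 and -0.016 m and angle between the x axis of each of board_1_c, board_2_c, board_3_c, board_4_c and the x axis of case, either way round below 0.16 rad and ((angle between board_1_c's own z axis and vertical below 0.12 rad and z of foot in the frame of board_1_c above 0.009 m) or (angle between board_1_c's own z axis and vertical above 3.02 rad and z of foot in the frame of board_1_c below -0.009 m)) and y of board_2_c in the frame of case between -0.044 and -0.016 m and ((angle between board_2_c's own z axis and vertical below 0.12 rad and z of foot in the frame of board_2_c above 0.009 m) or (angle between board_2_c's own z axis and vertical above 3.02 rad and z of foot in the frame of board_2_c below -0.009 m)) and y of board_3_c in the frame of case between -0.044 and -0.016 m and ((angle between board_3_c's own z axis and vertical below 0.12 rad and z of foot in the frame of board_3_c above 0.009 m) or (angle between board_3_c's own z axis and vertical above 3.02 rad and z of foot in the frame of board_3_c below -0.009 m)) and y of board_4_c in the frame of case between -0.044 and -0.016 m and ((angle between board_4_c's own z axis and vertical below 0.12 rad and z of foot in the frame of board_4_c above 0.009 m) or (angle between board_4_c's own z axis and vertical above 3.02 rad and z of foot in the frame of board_4_c below -0.009 m)) and value of joint case_lid below 0.05 rad and horizontal distance between weight_block_c and crown below 0.04 m and height (world z) of weight_block_c between 0.118 and 0.145 m and angle between weight_block_c's own z axis and vertical below 0.2 rad and linear speed of weight_block below 0.02 m/s and angular speed of weight_block below 0.2 rad/s); the robot touches nothing.
It fails at once if the pliers is pushed more than 40 mm from its place (distance of pliers from where it was at the start of the episode above 0.04 m).
It fails at once if the tape measure is pushed more than 40 mm from its place (distance of tape_measure from where it was at the start of the episode above 0.04 m).
Of board_1, board_2, board_3, board_4 only 3 to 4 are there at a start; the rules pass over those that are not, and their reading is None.
At some moment in a run one of board_1, board_2, board_3, board_4 may be knocked a few centimetres aside while the robot is not near it.
Once in a run the grip may slacken for a moment while it holds something.
It also fails if it takes over 210 s, if anything falls off the work surface, if the arm or the gripper's body presses on something with over 40 N, if the wrist force passes 120 N, or if a joint passes its speed limit or range.

## Working session

There is one attempt and no reset: what is moved stays moved. The work goes in short steps, Python scripts to look and compute and a shell command to move; the robot and the scene stay as the last step left them, time stands still between calls to the robot, and variables do not carry over. Pictures are saved under pics/ and viewed, at most 14 in all, crops included, and the job is handed in when it is done.

```bash
mkdir -p pics; ls; cat > h.py <<'E'
import numpy as np, cv2
from workcell import r
from scipy.spatial.transform import Rotation as R
def snap(name,fn,crop=None,s=1):
    d=r.get_image(name); np.savez('pics/'+fn+'.npz',K=d['K'],T=d['camera_from_world'],px=d['pixels'])
    show(fn,fn,crop,s)
def show(src,fn,crop=None,s=1):
    p=np.load('pics/'+src+'.npz')['px']
    if crop: a,b,c,e=crop; p=p[b:e,a:c]
    p=cv2.resize(p,None,fx=s,fy=s,interpolation=cv2.INTER_CUBIC)
    cv2.imwrite('pics/'+fn+'.png',p[:,:,::-1])
def ray(fn,u,v,z):
    d=np.load('pics/'+fn+'.npz');K=d['K'];T=d['T']
    q=np.linalg.inv(K)@[u,v,1]; q=np.array([q[0],-q[1],-q[2]])
    w=T[:3,:3].T@q; o=-T[:3,:3].T@T[:3,3]
    return o+w*(z-o[2])/w[2]
def proj(fn,P):
    d=np.load('pics/'+fn+'.npz');K=d['K'];T=d['T']
    c=T[:3,:3]@np.array(P)+T[:3,3]; q=K@[c[0],-c[1],-c[2]]; return q[:2]/q[2]
E
python3 - <<'E'
from h import *
snap('top','t0',s=1.5); snap('side','s0',s=1.5)
d=r.get_image('top');print(d['K'],{k:v for k,v in d.items() if k not in('pixels',)})
print(r.state())
E
```

```text
pics
[[421.42938497   0.         248.46734846]
 [  0.         421.42938497 192.04160044]
 [  0.           0.           1.        ]] {'K': array([[421.42938497,   0.        , 248.46734846],
       [  0.        , 421.42938497, 192.04160044],
       [  0.        ,   0.        ,   1.        ]]), 'camera_from_world': array([[-1.57431622e-02, -9.99875473e-01,  1.09118225e-03,
        -7.15152746e-02],
       [ 9.85697329e-01, -1.53367740e-02,  1.67825979e-01,
        -5.68442677e-01],
       [-1.67788345e-01,  3.71768704e-03,  9.85816033e-01,
        -1.49590041e+00],
       [ 0.00000000e+00,  0.00000000e+00,  0.00000000e+00,
         1.00000000e+00]])}
{'time': 0.15, 'joint_pos': array([-1.23770480e+00,  3.08825143e-01,  1.63488475e+00, -1.54353904e-05,
        1.19968972e+00, -6.97465810e-02]), 'joint_vel': array([ 0.00054055, -0.00193452, -0.00500941, -0.00034299, -0.00116221,
        0.00050628]), 'joint_torque': array([ 9.19031072e-05, -4.15803909e+01, -2.77146184e+01, -1.53432416e-04,
        6.05610971e-03,  1.76106767e-05]), 'tcp_pos': array([ 0.24475023, -0.57437876,  0.22470283]), 'tool_rot': array([ 9.79782708e-01,  2.00062564e-01, -1.25747331e-04, -8.94713639e-04]), 'contact_force': array([-0.01838781, -0.26030036,  0.00494209]), 'moment': array([0.04753976, 0.01051417, 0.00523731]), 'grasp_force': 0.0, 'finger_gap': 0.08535403564662847}
```

View pics/t0.png

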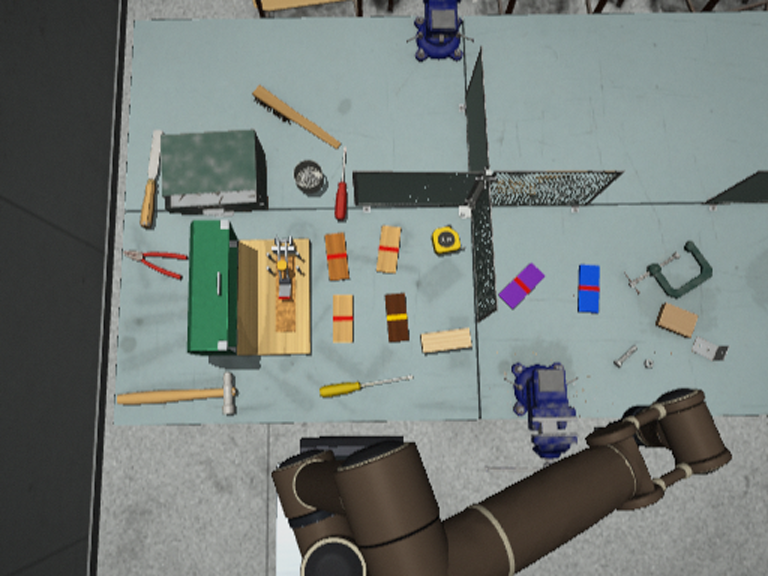

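View pics/s0.png

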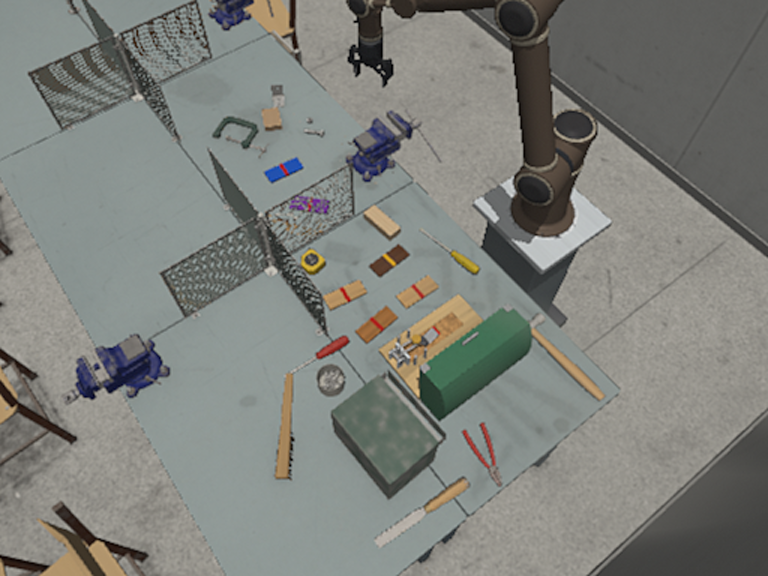

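```bash
python3 - <<'E'
from h import *
show('t0','t0c',(150,140,325,245),4.5)
for n,u,v,z in [('plate NR',310,354,.02),('plate FR',310,239,.02),('b2',338,257,.01),('bL far',388,248,.01),('bL near',343,319,.01),('b4',397,317,.01),('pine',446,339,.03),('tape',445,240,.03),('rim',189,290,.2),('pliers',155,263,.01)]:
    print(n,ray('t0',u/1.5,v/1.5,z).round(3))
E
```

```text
plate NR [0.411 0.075 0.02 ]
plate FR [0.7   0.076 0.02 ]
b2 [0.655 0.006 0.01 ]
bL far [ 0.676 -0.121  0.01 ]
bL near [ 0.497 -0.006  0.01 ]
b4 [ 0.5  -0.14  0.01]
pine [ 0.442 -0.257  0.03 ]
tape [ 0.69  -0.263  0.03 ]
rim [0.543 0.324 0.2  ]
pliers [0.646 0.467 0.01 ]
```

View pics/t0c.png

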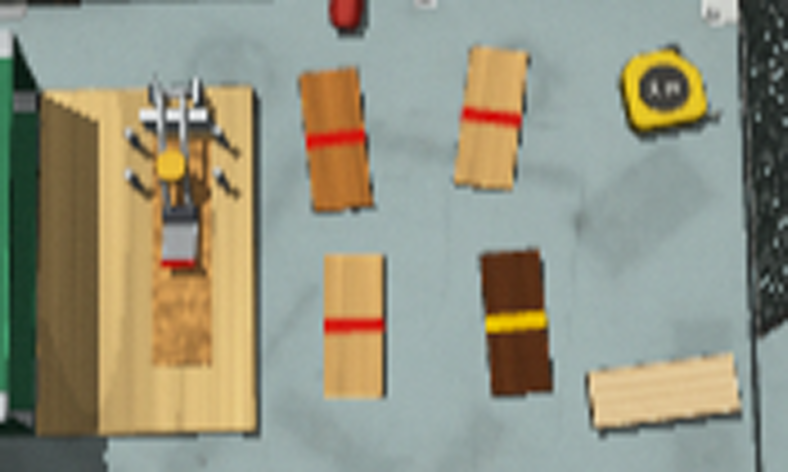

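```bash
python3 - <<'E'
from h import *
f=lambda p,z: ray('t0',p[0]/4.5+150-.4,p[1]/4.5+140-.4,z)
B={'N':[(325,254),(385,254),(384,398),(324,398)],'D':[(480,254),(538,249),(552,390),(493,397)],'M':[(300,74),(357,68),(373,207),(315,212)],'F':[(472,46),(528,51),(514,190),(456,186)]}
for k,c in B.items():
    w=np.array([f(p,.01)[:2] for p in c]); d=w[0]+w[1]-w[2]-w[3]; n=np.linalg.norm(d); e=w[1]-w[0]
    m=w.mean(0); print(k,m.round(4),'yaw',np.degrees(np.arctan2(d[1],d[0])).round(1),'L',(n/2).round(4),'W',np.linalg.norm(e).round(4),'grasp',(m-.045*d/n).round(4))
for n,p,z in [('FR',(257,88),.02),('NR',(257,433),.02),('mark R',(212,365),.02),('markL',(152,365),.02),('stopL',(139,115),.07),('stopR',(207,115),.07)]: print(n,f(p,z).round(4))
w=[f(p,.03) for p in [(590,373),(733,355),(741,409),(600,430)]];print('pine',np.mean(w,0),np.degrees(np.arctan2(*(w[0]-w[1])[[1,0]])),np.linalg.norm(w[0]-w[1]))
E
```

```text
N [ 0.4997 -0.0045] yaw -0.8 L 0.12 W 0.05 grasp [ 0.4547 -0.0039]
D [ 0.5005 -0.138 ] yaw 4.1 L 0.1188 W 0.0485 grasp [ 0.4556 -0.1413]
M [0.6573 0.0096] yaw 5.9 L 0.1201 W 0.0485 grasp [0.6125 0.005 ]
F [ 0.6742 -0.1223] yaw -7.1 L 0.1214 W 0.0477 grasp [ 0.6296 -0.1167]
FR [0.7006 0.0754 0.02  ]
NR [0.4116 0.0751 0.02  ]
mark R [0.4678 0.112  0.02  ]
markL [0.4685 0.1612 0.02  ]
stopL [0.6669 0.1662 0.07  ]
stopR [0.6661 0.1111 0.07  ]
pine [ 0.43922561 -0.2581292   0.03      ] 96.28076859993165 0.11770280710326633
```

```bash
python3 -m crank '[{"claw":100,"slide":[0,0,-0.05],"rot":[0,0,0]},{"claw":100,"slide":[0,0,-0.05],"rot":[0,0,0]},{"claw":100,"slide":[0,0,-0.03],"rot":[0,0,8]},{"claw":100,"slide":[0,0,0],"rot":[0,0,8]},{"claw":100,"slide":[0,0,0],"rot":[0,0,7]}]' 60
```

```text
time: 0.65
tcp_pos: [0.2452, -0.5756, 0.3576]
tool_rot: [1.0, -0.002, 0.001, 0.002]
contact_force: [0.1, 0.1, -0.5]
finger_gap: 0.0855
grasp_force: 0.0
```

```bash
python3 -m crank '[{"claw":100,"slide":[0.016,-0.046,0],"rot":[0,0,0]},{"claw":100,"slide":[0.016,-0.046,0],"rot":[0,0,0]},{"claw":100,"slide":[0.016,-0.046,0],"rot":[0,0,0]},{"claw":100,"slide":[0.016,-0.046,0],"rot":[0,0,0]},{"claw":100,"slide":[0.016,-0.046,0],"rot":[0,0,0]},{"claw":100,"slide":[0.016,-0.046,0],"rot":[0,0,0]},{"claw":100,"slide":[0.016,-0.046,0],"rot":[0,0,0]},{"claw":100,"slide":[0.016,-0.046,0],"rot":[0,0,0]},{"claw":100,"slide":[0.016,-0.046,0],"rot":[0,0,0]},{"claw":100,"slide":[0.016,-0.046,0],"rot":[0,0,0]},{"claw":100,"slide":[0.016,-0.046,0],"rot":[0,0,0]},{"claw":100,"slide":[0,0,0],"rot":[0,0,0]}]'
```

```text
time: 1.85
tcp_pos: [0.4211, -0.0633, 0.3555]
tool_rot: [1.0, 0.005, 0.0, -0.002]
contact_force: [0.2, -0.4, 0.2]
finger_gap: 0.0854
grasp_force: 0.0
```

```bash
python3 -m crank '[{"claw":75,"slide":[0.017,-0.03,0.02],"rot":[0,0,0.6]},{"claw":75,"slide":[0.017,-0.03,0.02],"rot":[0,0,0]},{"claw":75,"slide":[0,0,0.05],"rot":[0,0,0]},{"claw":75,"slide":[0,0,0.05],"rot":[0,0,0]},{"claw":75,"slide":[0,0,0],"rot":[0,0,0]}]'; python3 - <<'E'
from h import *
snap('wrist','w1',s=1.2); print(r.state()['tcp_pos'],r.state()['finger_gap'])
E
```

```text
time: 2.35
tcp_pos: [0.4474, -0.0085, 0.2082]
tool_rot: [1.0, -0.004, -0.009, -0.001]
contact_force: [-0.9, -0.2, -1.1]
finger_gap: 0.0643
grasp_force: 0.0
[ 0.45083465 -0.00903956  0.21230267] 0.06407711110187043
```

View pics/w1.png

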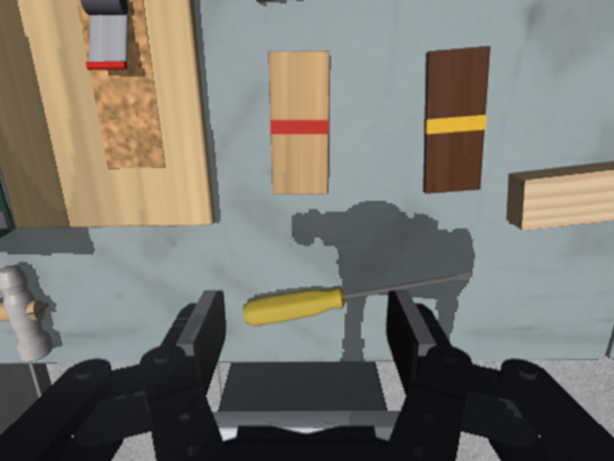

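```bash
python3 - <<'E'
from h import *
f=lambda p,z: ray('w1',p[0]/1.2,p[1]/1.2,z).round(4)
for n,p,z in [('N',(299.5,127),.01),('Nrear',(300,194),.01),('Nfront',(299,51.5),.01),('D',(456,125),.01),('Drear',(452,191),.01),('NR',(213,224),.02),('mL',(108,168),.02),('mR',(164,167),.02)]: print(n,f(p,z))
E
```

```text
N [ 0.4982 -0.0043  0.01  ]
Nrear [ 0.4389 -0.004   0.01  ]
Nfront [ 0.5576 -0.0047  0.01  ]
D [ 0.4988 -0.1383  0.01  ]
Drear [ 0.4406 -0.1416  0.01  ]
NR [0.4141 0.075  0.02  ]
mL [0.466  0.1612 0.02  ]
mR [0.4665 0.1128 0.02  ]
```

```bash
python3 -m crank '[{"claw":75,"slide":[0.003,-0.005,0.05],"rot":[0,0,0]},{"claw":75,"slide":[0,0,0.05],"rot":[0,0,0]},{"claw":75,"slide":[0,0,0.05],"rot":[0,0,0]},{"claw":75,"slide":[0,0,0.03],"rot":[0,0,0]},{"claw":75,"slide":[0,0,0.008],"rot":[0,0,0]},{"claw":75,"slide":[0,0,0.0],"rot":[0,0,0]}]'
```

```text
time: 3.0
tcp_pos: [0.4594, -0.0047, 0.0293]
tool_rot: [1.0, -0.005, 0.001, 0.0]
contact_force: [-0.1, -0.1, 0.1]
finger_gap: 0.064
grasp_force: 0.0
```

```bash
python3 -m crank '[{"claw":75,"slide":[-0.004,0.001,0.008],"rot":[0,0,0]},{"claw":75,"slide":[0,0,0.003],"rot":[0,0,0]},{"claw":75,"slide":[0,0,0.0],"rot":[0,0,0]}]'
```

```text
time: 3.3
tcp_pos: [0.4543, -0.0051, 0.018]
tool_rot: [1.0, -0.005, 0.001, 0.0]
contact_force: [-0.2, 1.1, -0.3]
finger_gap: 0.064
grasp_force: 0.0
```

```bash
python3 -m crank '[{"claw":30,"slide":[0,0,0],"rot":[0,0,0]},{"claw":30,"slide":[0,0,0],"rot":[0,0,0]},{"claw":30,"slide":[0,0,0],"rot":[0,0,0]},{"claw":30,"slide":[0,0,0],"rot":[0,0,0]}]' 40; python3 -m crank '[{"claw":30,"slide":[0,0,-0.02],"rot":[0,0,0]},{"claw":30,"slide":[0,0,-0.05],"rot":[0,0,0]},{"claw":30,"slide":[0,0,-0.05],"rot":[0,0,0]},{"claw":30,"slide":[0,0,0],"rot":[0,0,0]}]' ; python3 -c "
from h import *
snap('wrist','w2',s=1)"
```

```text
time: 3.7
tcp_pos: [0.4537, -0.0049, 0.0171]
tool_rot: [1.0, -0.005, 0.0, 0.0]
contact_force: [0.1, -0.9, 0.2]
finger_gap: 0.0255
grasp_force: 0.0
time: 4.1
tcp_pos: [0.4599, -0.0055, 0.1441]
tool_rot: [1.0, -0.004, 0.008, 0.001]
contact_force: [0.1, -0.3, 0.3]
finger_gap: 0.0254
grasp_force: 0.0
```

View pics/w2.png

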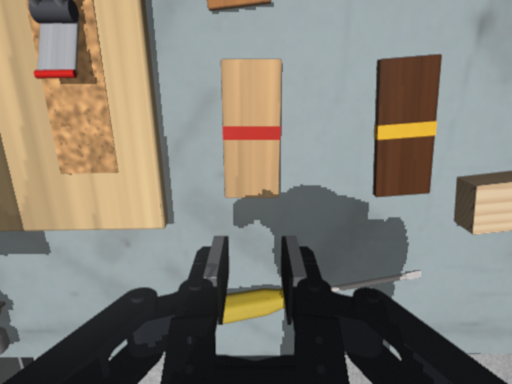

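```bash
python3 -c "
from h import *
print(ray('w2',251,132,.01),ray('w2',251,197,.01),r.state()['tcp_pos'])"; python3 -m crank '[{"claw":75,"slide":[-0.004,0,0.05],"rot":[0,0,0]},{"claw":75,"slide":[0,0,0.05],"rot":[0,0,0]},{"claw":75,"slide":[0,0,0.026],"rot":[0,0,0]},{"claw":75,"slide":[0,0,0.004],"rot":[0,0,0]},{"claw":75,"slide":[0,0,0.0],"rot":[0,0,0]}]'
```

```text
[ 0.49912335 -0.00367918  0.01      ] [ 0.43963599 -0.00301434  0.01      ] [ 0.45738537 -0.00525548  0.14111101]
time: 4.65
tcp_pos: [0.4477, -0.0047, 0.0057]
tool_rot: [1.0, -0.005, -0.002, -0.0]
contact_force: [0.1, 0.3, -0.5]
finger_gap: 0.0641
grasp_force: 0.0
```

```bash
python3 -m crank '[{"claw":75,"slide":[0.005,-0.001,-0.005],"rot":[0,0,0]},{"claw":62,"slide":[0,0,0],"rot":[0,0,0]},{"claw":50,"slide":[0,0,0],"rot":[0,0,0]},{"claw":50,"slide":[0,0,0],"rot":[0,0,0]},{"claw":50,"slide":[0,0,0],"rot":[0,0,0]}]' 40
```

```text
time: 5.15
tcp_pos: [0.4549, -0.0039, 0.0128]
tool_rot: [1.0, -0.005, 0.001, 0.0]
contact_force: [-0.7, -0.5, 0.2]
finger_gap: 0.0429
grasp_force: 0.0
```

```bash
python3 -m crank '[{"claw":75,"slide":[0,0,-0.01],"rot":[0,0,0]},{"claw":75,"slide":[0,0,0],"rot":[0,0,0]},{"claw":75,"slide":[0,0,0.01],"rot":[0,0,0]},{"claw":75,"slide":[0,0,0.006],"rot":[0,0,0]},{"claw":75,"slide":[0,0,0.002],"rot":[0,0,0]},{"claw":75,"slide":[0,0,0],"rot":[0,0,0]}]' 40
```

```text
time: 5.75
tcp_pos: [0.4535, -0.0038, 0.0031]
tool_rot: [1.0, -0.005, -0.001, -0.0]
contact_force: [-0.3, -0.3, -0.4]
finger_gap: 0.0639
grasp_force: 0.0
```

```bash
python3 -m crank '[{"claw":66,"slide":[0,0,0],"rot":[0,0,0]},{"claw":58,"slide":[0,0,0],"rot":[0,0,0]},{"claw":50,"slide":[0,0,0],"rot":[0,0,0]},{"claw":50,"slide":[0,0,0],"rot":[0,0,0]}]' 40; python3 -c "
from h import *
snap('wrist','w3',(100,150,400,384),2)"
```

```text
time: 6.15
tcp_pos: [0.4547, -0.0039, 0.0043]
tool_rot: [1.0, -0.005, 0.0, 0.0]
contact_force: [-0.5, 0.2, -0.5]
finger_gap: 0.0429
grasp_force: 0.0
```

View pics/w3.png

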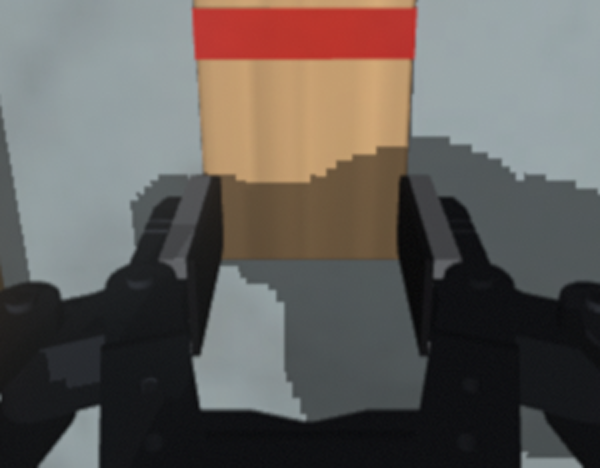

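```bash
python3 - <<'E'
from h import *
s=r.state();t=s['tcp_pos'];print(t,s['joint_pos'])
for z in (0,.01,.02,.03,.04,.05):
  for dx in (-.011,.011):
    print(z,dx,[((proj('w3',[t[0]+dx,t[1]+sy*.0215,z])-[100,150])*2).round(0) for sy in(1,-1)])
d=np.load('pics/w3.npz');T=d['T'];print('cam',-T[:3,:3].T@T[:3,3])
E
```

```text
[ 0.45473778 -0.00393163  0.00435078] [-1.04458038e-01  3.43778837e-01  2.14633047e+00  2.29080522e-05
  6.51076223e-01  1.47541716e+00]
0 -0.011 [array([226., 223.]), array([388., 222.])]
0 0.011 [array([222., 148.]), array([390., 147.])]
0.01 -0.011 [array([221., 245.]), array([392., 243.])]
0.01 0.011 [array([216., 165.]), array([395., 164.])]
0.02 -0.011 [array([216., 268.]), array([397., 267.])]
0.02 0.011 [array([211., 185.]), array([401., 184.])]
0.03 -0.011 [array([210., 295.]), array([403., 294.])]
0.03 0.011 [array([204., 208.]), array([407., 206.])]
0.04 -0.011 [array([203., 326.]), array([410., 325.])]
0.04 0.011 [array([196., 234.]), array([414., 232.])]
0.05 -0.011 [array([195., 361.]), array([417., 360.])]
0.05 0.011 [array([187., 264.]), array([422., 262.])]
cam [ 0.53635618 -0.00529032  0.1522426 ]
```

```bash
python3 -m crank '[{"claw":75,"slide":[0,0,-0.006],"rot":[0,0,0]},{"claw":75,"slide":[0,0,0],"rot":[0,0,0]},{"claw":75,"slide":[0,0,0.006],"rot":[0,0,0]},{"claw":75,"slide":[0,0,0.004],"rot":[0,0,0]},{"claw":75,"slide":[0,0,0.003],"rot":[0,0,0]},{"claw":75,"slide":[0,0,0],"rot":[0,0,0]}]' 40; python3 - <<'E'
from h import *
snap('wrist','w4',(100,150,400,384),2)
t=r.state()['tcp_pos'];print(t,r.state()['contact_force'],r.state()['finger_gap'])
for z in (-.02,-.01,0,.01,.02,.03):
    print(z,[((proj('w4',[t[0]+.011,t[1]+sy*.032,z])-[100,150])*2).round(0) for sy in(1,-1)])
E
```

```text
time: 6.8
tcp_pos: [0.4537, -0.0038, -0.0037]
tool_rot: [1.0, -0.005, -0.001, -0.0]
contact_force: [-0.2, 0.4, 0.8]
finger_gap: 0.064
grasp_force: 0.0
[ 0.4539946  -0.00385615 -0.00337941] [ 0.75956181 -0.42490368 -0.0855273 ] 0.06407981582037545
-0.02 [array([189., 128.]), array([424., 127.])]
-0.01 [array([182., 144.]), array([430., 142.])]
0 [array([175., 161.]), array([437., 159.])]
0.01 [array([166., 180.]), array([445., 178.])]
0.02 [array([156., 203.]), array([455., 200.])]
0.03 [array([145., 228.]), array([465., 226.])]
```

View pics/w4.png

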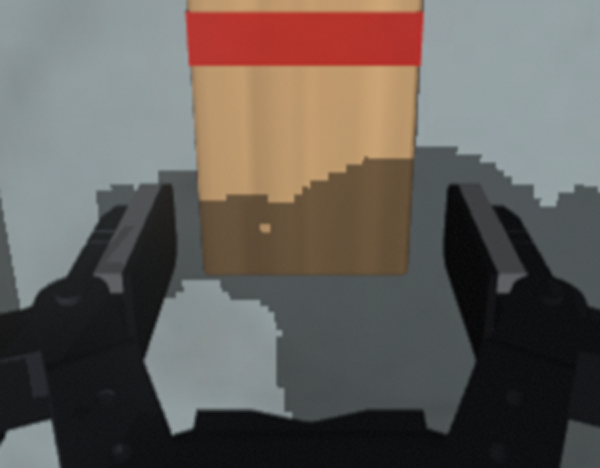

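```bash
python3 -m crank '[{"claw":75,"slide":[0,0,0.002],"rot":[0,0,0]},{"claw":75,"slide":[0,0,0.002],"rot":[0,0,0]},{"claw":75,"slide":[0,0,0],"rot":[0,0,0]}]'; python3 -m crank '[{"claw":66,"slide":[0,0,0],"rot":[0,0,0]},{"claw":58,"slide":[0,0,0],"rot":[0,0,0]},{"claw":50,"slide":[0,0,0],"rot":[0,0,0]},{"claw":50,"slide":[0,0,0],"rot":[0,0,0]}]' 40
```

```text
time: 7.15
tcp_pos: [0.4543, -0.0039, -0.0071]
tool_rot: [1.0, -0.005, -0.0, -0.0]
contact_force: [-0.6, 0.1, 0.2]
finger_gap: 0.0644
grasp_force: 0.0
time: 7.55
tcp_pos: [0.4547, -0.0039, -0.0064]
tool_rot: [1.0, -0.005, 0.0, -0.0]
contact_force: [-1.2, 0.1, 6.0]
finger_gap: 0.0487
grasp_force: 41.6
```

```bash
python3 -m crank '[{"claw":50,"slide":[0,0,-0.03],"rot":[0,0,0]},{"claw":50,"slide":[0,0,-0.05],"rot":[0,0,-0.6]},{"claw":50,"slide":[-0.01,-0.04,0],"rot":[0,0,0]},{"claw":50,"slide":[-0.01,-0.05,0],"rot":[0,0,0]},{"claw":50,"slide":[-0.01,-0.05,0],"rot":[0,0,0]},{"claw":50,"slide":[0,0,0],"rot":[0,0,0]},{"claw":50,"slide":[0,0,0],"rot":[0,0,0]}]' 60; python3 -c "
from h import *
print(ray('w1',106/1.2,65/1.2,.045)); print(ray('w1',88/1.2,66/1.2,.045))
snap('wrist','w5',s=1.2)"
```

```text
time: 8.25
tcp_pos: [0.4241, 0.1351, 0.0729]
tool_rot: [1.0, 0.003, -0.0, 0.0]
contact_force: [0.7, -0.0, -0.9]
finger_gap: 0.0481
grasp_force: 63.8
[0.54705784 0.13647017 0.045     ]
[0.54648355 0.14981225 0.045     ]
```

View pics/w5.png

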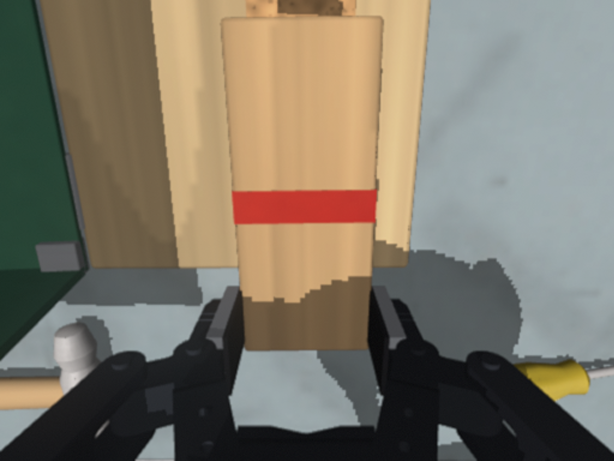

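```bash
python3 -c "
from h import *
t=r.state()['tcp_pos'];print(t)
for y in (.025,-.025):
  print([(proj('w5',[t[0]+dx,t[1]+y,t[2]+.016+dz])*1.2).round(1) for dx,dz in ((.104,0),(.104,.01),(-.016,0))])"
python3 -m crank '[{"claw":50,"slide":[0,0,0.03],"rot":[0,0,0]},{"claw":50,"slide":[0,0,0.02],"rot":[0,0,0]},{"claw":50,"slide":[0,0,0.006],"rot":[0,0,0]},{"claw":50,"slide":[0,0,0],"rot":[0,0,0]},{"claw":50,"slide":[0,0,0],"rot":[0,0,0]}]'
```

```text
[0.42447579 0.13407437 0.0729392 ]
[array([225.5,  13.3]), array([218.5,   6.3]), array([243.1, 350.9])]
[array([391.7,  14.5]), array([399.2,   7.6]), array([368.8, 351.5])]
time: 8.8
tcp_pos: [0.4256, 0.1334, 0.0176]
tool_rot: [1.0, -0.0, 0.0, -0.0]
contact_force: [-0.1, 0.3, -0.8]
finger_gap: 0.0483
grasp_force: 63.8
```

```bash
python3 -m crank '[{"claw":50,"slide":[0.01,-0.002,0],"rot":[0,0,0]},{"claw":50,"slide":[0.015,0,0],"rot":[0,0,0]},{"claw":50,"slide":[0.015,0,0],"rot":[0,0,0]},{"claw":50,"slide":[0.015,0,0],"rot":[0,0,0]},{"claw":50,"slide":[0.015,0,0],"rot":[0,0,0]}]'; python3 -m crank '[{"claw":50,"slide":[0.015,0,0],"rot":[0,0,0]},{"claw":50,"slide":[0.015,0,0],"rot":[0,0,0]},{"claw":50,"slide":[0.01,0,0],"rot":[0,0,0]},{"claw":50,"slide":[0,0,0],"rot":[0,0,0]}]'
```

```text
time: 9.3
tcp_pos: [0.4951, 0.1362, 0.0174]
tool_rot: [1.0, 0.001, -0.001, 0.0]
contact_force: [-1.2, 0.5, -1.1]
finger_gap: 0.048
grasp_force: 64.2
time: 9.7
tcp_pos: [0.5374, 0.1364, 0.018]
tool_rot: [1.0, 0.001, 0.002, -0.0]
contact_force: [0.4, 0.5, -1.6]
finger_gap: 0.0482
grasp_force: 64.3
```

```bash
python3 -m crank '[{"claw":50,"slide":[0.01,0,0],"rot":[0,0,0]},{"claw":50,"slide":[0.006,0,0],"rot":[0,0,0]},{"claw":50,"slide":[0.004,0,0],"rot":[0,0,0]},{"claw":50,"slide":[0.003,0,0],"rot":[0,0,0]},{"claw":50,"slide":[0,0,0],"rot":[0,0,0]}]';  python3 -c "
from h import *
snap('wrist','w6',s=1.2); snap('top','t1',(150,140,325,245),4.5)"
```

```text
time: 10.2
tcp_pos: [0.5575, 0.1363, 0.017]
tool_rot: [1.0, 0.001, -0.0, -0.0]
contact_force: [-0.9, -0.1, -1.5]
finger_gap: 0.048
grasp_force: 64.3
```

View pics/w6.png

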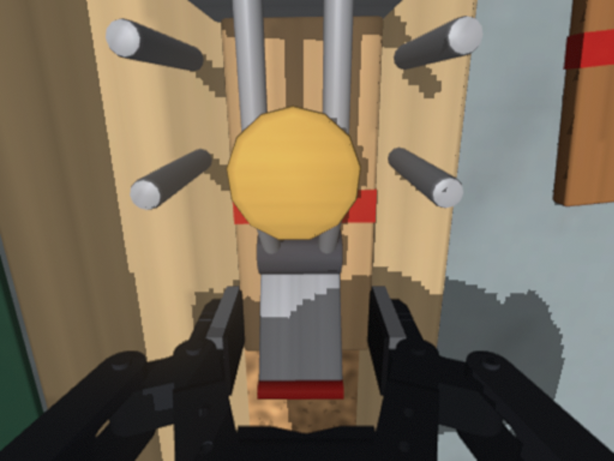

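```bash
python3 -m crank '[{"claw":50,"slide":[0.003,0,0.001],"rot":[0,0,0]},{"claw":50,"slide":[0.002,0,0.001],"rot":[0,0,0]},{"claw":50,"slide":[0,0,0],"rot":[0,0,0]}]'; python3 -m crank '[{"claw":70,"slide":[0,0,0],"rot":[0,0,0]},{"claw":70,"slide":[0,0,0],"rot":[0,0,0]},{"claw":70,"slide":[-0.03,0,0],"rot":[0,0,0]},{"claw":70,"slide":[-0.04,0,0],"rot":[0,0,0]},{"claw":70,"slide":[-0.03,0,-0.04],"rot":[0,0,0]},{"claw":70,"slide":[0,0.03,-0.04],"rot":[0,0,0]},{"claw":70,"slide":[0,0,0],"rot":[0,0,0]}]';  python3 -c "
from h import *
snap('top','t2',(150,140,325,245),4.5);snap('wrist','w7')
print(r.state()['tcp_pos'])"
```

```text
time: 10.6
tcp_pos: [0.5575, 0.1363, 0.014]
tool_rot: [1.0, 0.0, -0.006, 0.0]
contact_force: [-10.3, 1.5, 4.0]
finger_gap: 0.048
grasp_force: 64.8
time: 11.3
tcp_pos: [0.4682, 0.1053, 0.1011]
tool_rot: [1.0, 0.0, 0.007, -0.0]
contact_force: [2.2, 0.8, -0.1]
finger_gap: 0.0597
grasp_force: 0.0
[0.46558444 0.10607456 0.09754215]
```

View pics/t2.png

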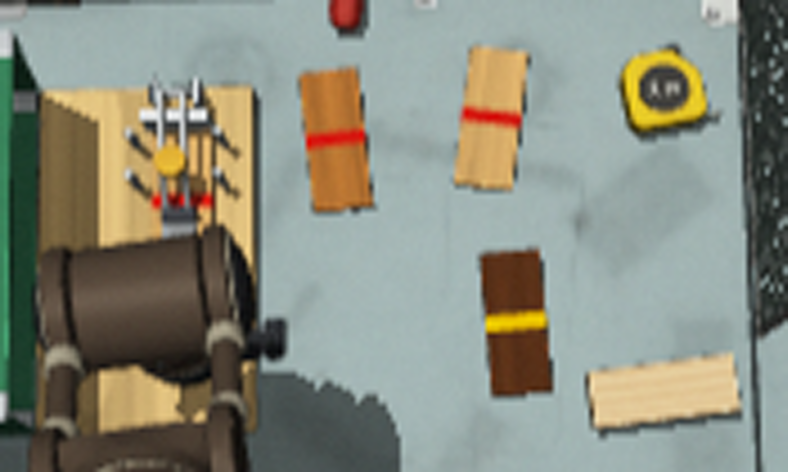

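```bash
cat >> h.py <<'E'
def bands(cam,fn,z=.01):
    d=r.get_image(cam); np.savez('pics/'+fn+'.npz',K=d['K'],T=d['camera_from_world'],px=d['pixels'])
    h=cv2.cvtColor(d['pixels'],cv2.COLOR_RGB2HSV)
    for nm,lo,hi in (('red',(0,190,110),(4,255,255)),('red2',(174,190,110),(180,255,255)),('yel',(20,180,120),(32,255,255))):
        n,l,s,c=cv2.connectedComponentsWithStats(cv2.inRange(h,lo,hi))
        for i in range(1,n):
            if s[i,4]>15:
                ys,xs=np.where(l==i); w=np.array([ray(fn,a,b,z)[:2] for a,b in zip(xs,ys)],np.float32)
                q=cv2.minAreaRect(w*1000); b=cv2.boxPoints(q); e=max((b[1]-b[0],b[2]-b[1]),key=np.linalg.norm); e=e*np.sign(e[1])
                print(nm,c[i].round(1),'ctr',(np.array(q[0])/1000).round(4),'size',np.round(q[1],1),'yaw',np.degrees(np.arctan2(-e[0],e[1])).round(1))
E
python3 -m crank '[{"claw":75,"slide":[0,0.045,0],"rot":[0,0,-3.7]},{"claw":75,"slide":[-0.002,0.045,0],"rot":[0,0,0]},{"claw":75,"slide":[-0.002,0.045,0],"rot":[0,0,0]},{"claw":75,"slide":[-0.002,0.045,0],"rot":[0,0,0]},{"claw":75,"slide":[0,0.045,0],"rot":[0,0,0]},{"claw":75,"slide":[0,0.022,0],"rot":[0,0,0]},{"claw":75,"slide":[0,0,0],"rot":[0,0,0]}]'; python3 -c "
from h import *
bands('wrist','w8');print();bands('top','t3');s=r.state();print(s['tcp_pos'],s['finger_gap'])"
```

```text
time: 12.1
tcp_pos: [0.4709, -0.1436, 0.0945]
tool_rot: [1.0, 0.031, 0.0, 0.0]
contact_force: [0.1, -0.6, 0.4]
finger_gap: 0.0641
grasp_force: 0.0
yel [248.6 154.4] ctr [ 0.4997 -0.1383] size [11.8 48.5] yaw 3.6

red [229. 130.] ctr [ 0.8174 -0.0094] size [ 0.  64.1] yaw 89.5
red [225.  137.2] ctr [0.7936 0.0023] size [15.3 71.9] yaw 89.7
red [258.6 165.5] ctr [ 0.6751 -0.1219] size [46.2  7.2] yaw -8.2
red [110.4 169.8] ctr [0.6672 0.4441] size [103.4   9. ] yaw -5.2
red [224.2 170.3] ctr [0.6588 0.0109] size [ 9.  46.4] yaw 5.6
red [107.8 179.8] ctr [0.6323 0.4544] size [107.4   9.7] yaw -26.3
red [347.7 189.7] ctr [ 0.5767 -0.4539] size [44.7  5.5] yaw -47.5
red [391.7 191.6] ctr [ 0.5674 -0.6198] size [44.9  3.8] yaw -0.9
yel [296.7 160. ] ctr [ 0.698 -0.267] size [62.4 63.8] yaw 9.6
yel [187.4 175.5] ctr [0.6408 0.1507] size [22.9 19.3] yaw -0.9
yel [221.2 259.5] ctr [0.325  0.0211] size [22.6 63.5] yaw 8.5
[ 0.46979564 -0.14061274  0.09410312] 0.06401958561130844
```

```bash
python3 -m crank '[{"claw":75,"slide":[-0.014,0,0.03],"rot":[0,0,0]},{"claw":75,"slide":[0,0,0.035],"rot":[0,0,0]},{"claw":75,"slide":[0,0,0.026],"rot":[0,0,0]},{"claw":75,"slide":[0,0,0.005],"rot":[0,0,0]},{"claw":75,"slide":[0,0,0],"rot":[0,0,0]}]'
```

```text
time: 12.7
tcp_pos: [0.4552, -0.1401, -0.0019]
tool_rot: [0.999, 0.034, -0.001, -0.001]
contact_force: [-0.6, 0.2, 0.6]
finger_gap: 0.0639
grasp_force: 0.0
```

```bash
python3 -m crank '[{"claw":75,"slide":[0,0,0.003],"rot":[0,0,0]},{"claw":60,"slide":[0,0,0],"rot":[0,0,0]},{"claw":50,"slide":[0,0,0],"rot":[0,0,0]},{"claw":50,"slide":[0,0,0],"rot":[0,0,0]},{"claw":50,"slide":[0,0,0],"rot":[0,0,0]}]' 40
```

```text
time: 13.2
tcp_pos: [0.4576, -0.142, -0.0023]
tool_rot: [0.999, 0.033, 0.001, 0.0]
contact_force: [-0.7, 2.0, 7.0]
finger_gap: 0.048
grasp_force: 41.6
```

```bash
python3 -m crank '[{"claw":50,"slide":[0,0,-0.03],"rot":[0,0,0]},{"claw":50,"slide":[0,0,-0.05],"rot":[0,0,3.6]},{"claw":50,"slide":[-0.005,-0.04,-0.01],"rot":[0,0,0]},{"claw":50,"slide":[-0.005,-0.049,0],"rot":[0,0,0]},{"claw":50,"slide":[-0.005,-0.049,0],"rot":[0,0,0]},{"claw":50,"slide":[-0.005,-0.049,0],"rot":[0,0,0]},{"claw":50,"slide":[-0.01,-0.049,0],"rot":[0,0,0]},{"claw":50,"slide":[-0.003,-0.04,0],"rot":[0,0,0]},{"claw":50,"slide":[0,0,0],"rot":[0,0,0]},{"claw":50,"slide":[0,0,0],"rot":[0,0,0]}]' 60; python3 -c "
from h import *
bands('wrist','w9',r.state()['tcp_pos'][2]+.016);s=r.state();print(s['tcp_pos'],s['finger_gap'])"
```

```text
time: 14.2
tcp_pos: [0.4223, 0.1348, 0.0865]
tool_rot: [1.0, 0.003, 0.0, 0.0]
contact_force: [0.6, 0.1, 0.2]
finger_gap: 0.0473
grasp_force: 61.9
yel [262.3 160.1] ctr [0.4716 0.1299] size [ 0.5 36.1] yaw 1.3
yel [259.6 185.5] ctr [0.4605 0.1325] size [ 0.4 25.5] yaw 0.4
yel [450.1 297.8] ctr [0.4044 0.0393] size [ 8.1 23.4] yaw 6.7
[0.42235737 0.13392033 0.08636989] 0.04748246640275847
```

```bash
python3 -m crank '[{"claw":50,"slide":[0,-0.002,0.03],"rot":[0,0,0]},{"claw":50,"slide":[0,0,0.02],"rot":[0,0,0]},{"claw":50,"slide":[0,0,0.008],"rot":[0,0,0]},{"claw":50,"slide":[0,0,0],"rot":[0,0,0]},{"claw":50,"slide":[0,0,0],"rot":[0,0,0]}]';python3 -m crank '[{"claw":50,"slide":[0.01,0,0],"rot":[0,0,0]},{"claw":50,"slide":[0.015,0,0],"rot":[0,0,0]},{"claw":50,"slide":[0.015,0,0],"rot":[0,0,0]},{"claw":50,"slide":[0.015,0,0],"rot":[0,0,0]},{"claw":50,"slide":[0.015,0,0],"rot":[0,0,0]},{"claw":50,"slide":[0,0,0],"rot":[0,0,0]}]'
```

```text
time: 14.75
tcp_pos: [0.4231, 0.1355, 0.0286]
tool_rot: [1.0, 0.001, 0.0, -0.0]
contact_force: [-0.6, 0.2, -0.3]
finger_gap: 0.0477
grasp_force: 61.9
time: 15.35
tcp_pos: [0.4961, 0.1366, 0.0295]
tool_rot: [1.0, 0.001, 0.003, -0.0]
contact_force: [0.6, 0.6, -0.5]
finger_gap: 0.0474
grasp_force: 61.7
```

```bash
python3 -m crank '[{"claw":50,"slide":[0.015,0,0],"rot":[0,0,0]},{"claw":50,"slide":[0.015,0,0],"rot":[0,0,0]},{"claw":50,"slide":[0.015,0,0],"rot":[0,0,0]},{"claw":50,"slide":[0.01,0,0],"rot":[0,0,0]},{"claw":50,"slide":[0.004,0,0],"rot":[0,0,0]},{"claw":50,"slide":[0,0,0],"rot":[0,0,0]}]'
```

```text
time: 15.95
tcp_pos: [0.5522, 0.1366, 0.0285]
tool_rot: [1.0, 0.002, 0.001, -0.0]
contact_force: [0.6, -0.5, -1.0]
finger_gap: 0.0473
grasp_force: 61.8
```

```bash
python3 -m crank '[{"claw":50,"slide":[0.004,0,0],"rot":[0,0,0]},{"claw":50,"slide":[0.003,0,0],"rot":[0,0,0]},{"claw":50,"slide":[0.002,0,0],"rot":[0,0,0]},{"claw":50,"slide":[0,0,0],"rot":[0,0,0]}]'
```

```text
time: 16.35
tcp_pos: [0.5591, 0.1366, 0.028]
tool_rot: [1.0, 0.002, -0.001, 0.0]
contact_force: [-4.7, 0.6, 2.2]
finger_gap: 0.0474
grasp_force: 62.2
```

```bash
python3 -m crank '[{"claw":70,"slide":[0,0,0],"rot":[0,0,0]},{"claw":70,"slide":[0,0,0],"rot":[0,0,0]},{"claw":70,"slide":[-0.03,0,0],"rot":[0,0,0]},{"claw":70,"slide":[-0.04,0,0],"rot":[0,0,0]},{"claw":70,"slide":[-0.02,0,-0.04],"rot":[0,0,0]},{"claw":75,"slide":[0,0.02,-0.04],"rot":[0,0,0]},{"claw":75,"slide":[0,0.045,0],"rot":[0,0,0]},{"claw":75,"slide":[0.02,0.04,0],"rot":[0,0,0]},{"claw":75,"slide":[0.03,0.027,0],"rot":[0,0,-3]},{"claw":75,"slide":[0.04,0,0],"rot":[0,0,-2.8]},{"claw":75,"slide":[0.04,0,0],"rot":[0,0,0]},{"claw":75,"slide":[0,0,0],"rot":[0,0,0]}]'; python3 -c "
from h import *
bands('wrist','w10');print();bands('top','t4');s=r.state();print(s['tcp_pos'],s['finger_gap'])"
```

```text
time: 17.55
tcp_pos: [0.6075, 0.0101, 0.1097]
tool_rot: [0.999, 0.052, 0.005, 0.0]
contact_force: [-0.8, -0.0, 0.4]
finger_gap: 0.0641
grasp_force: 0.0
red [435.3 120.2] ctr [ 0.6737 -0.1205] size [49.6 10.4] yaw -8.2
red [262.4 124.6] ctr [0.657  0.0091] size [ 9.7 37.1] yaw 6.0
red [289.  123.6] ctr [ 0.6596 -0.0116] size [9.  3.1] yaw -47.1
red [ 53.3 280.9] ctr [0.5025 0.1765] size [ 6.5 36.9] yaw 0.8
yel [ 81.3 190.9] ctr [0.5898 0.1454] size [13.8 42.4] yaw 1.0
yel [ 45.7 194. ] ctr [0.5844 0.1756] size [4.3 6.4] yaw 6.0

red [229.  130.5] ctr [ 0.8154 -0.0094] size [ 0.  68.1] yaw 89.5
red [224.4 134.4] ctr [0.7996 0.0081] size [ 3.8 59.9] yaw 89.6
red [258.5 165.5] ctr [ 0.6749 -0.1218] size [46.2  7.7] yaw -8.2
red [115.7 170.3] ctr [0.6652 0.4196] size [54.8  6.9] yaw -10.5
red [107.2 179.6] ctr [0.6325 0.4553] size [105.5   8.4] yaw -27.3
red [347.7 189.7] ctr [ 0.5767 -0.4539] size [44.7  5.5] yaw -47.5
red [391.7 191.6] ctr [ 0.5674 -0.6198] size [44.9  3.8] yaw -0.9
yel [296.7 160.1] ctr [ 0.6978 -0.267 ] size [62.8 63.8] yaw 9.2
yel [187.1 174.1] ctr [0.6466 0.1508] size [22.1 21.4] yaw -45.8
yel [229.8 258.3] ctr [ 0.3294 -0.0087] size [21.4 46.7] yaw 8.4
[0.6016149  0.01064589 0.10822083] 0.06443232710707972
```

```bash
python3 -c "
from h import *
p=np.load('pics/w10.npz')['px'];h=cv2.cvtColor(p,cv2.COLOR_RGB2HSV)
m=cv2.inRange(h,(5,90,60),(17,255,255))|cv2.inRange(h,(0,120,50),(4,255,255))
n,l,s,c=cv2.connectedComponentsWithStats(m)
for i in range(1,n):
  if s[i,4]>1500:
    ys,xs=np.where(l==i);w=np.array([ray('w10',a,b,.01)[:2] for a,b in zip(xs,ys)],np.float32)
    print(s[i],cv2.minAreaRect(w*1000))
"
```

```text
[  376    29   126   170 11098] ((673.863037109375, -119.2824935913086), (53.5323486328125, 118.05551147460938), 82.06694793701172)
[  226    39    70   160 10464] ((657.0234985351562, 10.342811584472656), (117.85166931152344, 49.80000305175781), 5.956191539764404)
[  30  183   96  126 4444] ((538.1094360351562, 136.06649780273438), (75.02727508544922, 130.0811767578125), 62.539588928222656)
```

```bash
python3 -m crank '[{"claw":75,"slide":[0.011,0.006,0.04],"rot":[0,0,0]},{"claw":75,"slide":[0,0,0.04],"rot":[0,0,0]},{"claw":75,"slide":[0,0,0.022],"rot":[0,0,0]},{"claw":75,"slide":[0,0,0.008],"rot":[0,0,0]},{"claw":75,"slide":[0,0,0],"rot":[0,0,0]},{"claw":75,"slide":[0,0,0],"rot":[0,0,0]}]'
```

```text
time: 18.25
tcp_pos: [0.6129, 0.006, -0.0004]
tool_rot: [0.999, 0.052, 0.001, 0.0]
contact_force: [-0.1, -0.2, -0.4]
finger_gap: 0.0642
grasp_force: 0.0
```

```bash
python3 -m crank '[{"claw":75,"slide":[0,0,0.004],"rot":[0,0,0]},{"claw":60,"slide":[0,0,0],"rot":[0,0,0]},{"claw":50,"slide":[0,0,0],"rot":[0,0,0]},{"claw":50,"slide":[0,0,0],"rot":[0,0,0]},{"claw":50,"slide":[0,0,0],"rot":[0,0,0]}]' 40
```

```text
time: 18.75
tcp_pos: [0.6133, 0.006, -0.0043]
tool_rot: [0.999, 0.052, 0.001, 0.0]
contact_force: [0.2, 0.2, 6.6]
finger_gap: 0.0484
grasp_force: 41.9
```

```bash
python3 -m crank '[{"claw":50,"slide":[0,0,-0.03],"rot":[0,0,0]},{"claw":50,"slide":[0,0,-0.05],"rot":[0,0,3]},{"claw":50,"slide":[-0.03,0,-0.03],"rot":[0,0,3]},{"claw":50,"slide":[-0.045,0,0],"rot":[0,0,0]},{"claw":50,"slide":[-0.045,0,0],"rot":[0,0,0]},{"claw":50,"slide":[-0.04,-0.025,0],"rot":[0,0,0]},{"claw":50,"slide":[-0.03,-0.035,0],"rot":[0,0,0]},{"claw":50,"slide":[0,-0.045,0],"rot":[0,0,0]},{"claw":50,"slide":[0,-0.025,0],"rot":[0,0,0]},{"claw":50,"slide":[0,0,0],"rot":[0,0,0]},{"claw":50,"slide":[0,0,0],"rot":[0,0,0]}]' 60; python3 -c "
from h import *
bands('wrist','w11',r.state()['tcp_pos'][2]+.014);s=r.state();print(s['tcp_pos'],s['finger_gap'])"
```

```text
time: 19.85
tcp_pos: [0.4218, 0.1347, 0.1041]
tool_rot: [1.0, 0.001, -0.0, 0.0]
contact_force: [0.9, -0.1, -0.4]
finger_gap: 0.0476
grasp_force: 62.5
red [254.3 169.9] ctr [0.4662 0.1343] size [11.3 49. ] yaw 1.0
yel [440.  283.3] ctr [0.4105 0.0439] size [ 7.1 19.5] yaw 8.7
[0.42181924 0.13414146 0.10400143] 0.04751102620714638
```

```bash
python3 -m crank '[{"claw":50,"slide":[0,-0.002,0.03],"rot":[0,0,0]},{"claw":50,"slide":[0,0,0.026],"rot":[0,0,0]},{"claw":50,"slide":[0,0,0.008],"rot":[0,0,0]},{"claw":50,"slide":[0,0,0],"rot":[0,0,0]},{"claw":50,"slide":[0,0,0],"rot":[0,0,0]}]';python3 -m crank '[{"claw":50,"slide":[0.01,0,0],"rot":[0,0,0]},{"claw":50,"slide":[0.015,0,0],"rot":[0,0,0]},{"claw":50,"slide":[0.015,0,0],"rot":[0,0,0]},{"claw":50,"slide":[0.015,0,0],"rot":[0,0,0]},{"claw":50,"slide":[0.015,0,0],"rot":[0,0,0]},{"claw":50,"slide":[0,0,0],"rot":[0,0,0]}]'
```

```text
time: 20.4
tcp_pos: [0.4228, 0.1361, 0.0407]
tool_rot: [1.0, -0.001, 0.0, -0.0]
contact_force: [0.5, 0.8, -0.6]
finger_gap: 0.0479
grasp_force: 62.5
time: 21.0
tcp_pos: [0.4959, 0.1367, 0.0416]
tool_rot: [1.0, -0.0, 0.003, -0.0]
contact_force: [-0.3, 0.1, -1.7]
finger_gap: 0.0476
grasp_force: 62.3
```

```bash
python3 -m crank '[{"claw":50,"slide":[0.015,0,0.001],"rot":[0,0,0]},{"claw":50,"slide":[0.015,0,0.001],"rot":[0,0,0]},{"claw":50,"slide":[0.015,0,0],"rot":[0,0,0]},{"claw":50,"slide":[0.01,0,0],"rot":[0,0,0]},{"claw":50,"slide":[0.004,0,0],"rot":[0,0,0]},{"claw":50,"slide":[0,0,0],"rot":[0,0,0]}]';python3 -m crank '[{"claw":50,"slide":[0.004,0,0],"rot":[0,0,0]},{"claw":50,"slide":[0.003,0,0],"rot":[0,0,0]},{"claw":50,"slide":[0.002,0,0],"rot":[0,0,0]},{"claw":50,"slide":[0,0,0],"rot":[0,0,0]}]'
```

```text
time: 21.6
tcp_pos: [0.5518, 0.1365, 0.0385]
tool_rot: [1.0, -0.0, 0.001, -0.0]
contact_force: [0.7, 0.8, -1.7]
finger_gap: 0.0475
grasp_force: 62.3
time: 22.0
tcp_pos: [0.5573, 0.1363, 0.0371]
tool_rot: [1.0, 0.0, -0.003, 0.0]
contact_force: [-5.5, 0.3, -0.3]
finger_gap: 0.0478
grasp_force: 62.4
```

```bash
python3 -m crank '[{"claw":70,"slide":[0,0,0],"rot":[0,0,0]},{"claw":70,"slide":[0,0,0],"rot":[0,0,0]},{"claw":70,"slide":[-0.03,0,0],"rot":[0,0,0]},{"claw":70,"slide":[-0.04,0,0],"rot":[0,0,0]},{"claw":70,"slide":[-0.02,0,-0.04],"rot":[0,0,0]},{"claw":75,"slide":[0,0.02,-0.03],"rot":[0,0,0]},{"claw":75,"slide":[0.02,0.045,0],"rot":[0,0,0]},{"claw":75,"slide":[0.02,0.045,0],"rot":[0,0,0]},{"claw":75,"slide":[0.02,0.045,0],"rot":[0,0,0]},{"claw":75,"slide":[0.02,0.045,0],"rot":[0,0,0]},{"claw":75,"slide":[0.03,0.035,0],"rot":[0,0,0]},{"claw":75,"slide":[0.03,0.016,0],"rot":[0,0,8]}]'; python3 -m crank '[{"claw":75,"slide":[0,0,0],"rot":[0,0,0]}]'; python3 -c "
from h import *
bands('wrist','w12');s=r.state();print(s['tcp_pos'],s['finger_gap'])
p=np.load('pics/w12.npz')['px'];h=cv2.cvtColor(p,cv2.COLOR_RGB2HSV)
m=cv2.inRange(h,(5,90,60),(20,255,255))|cv2.inRange(h,(0,120,50),(4,255,255))
n,l,s,c=cv2.connectedComponentsWithStats(m)
for i in range(1,n):
  if s[i,4]>1500:
    ys,xs=np.where(l==i);w=np.array([ray('w12',a,b,.01)[:2] for a,b in zip(xs,ys)],np.float32)
    print(s[i],cv2.minAreaRect(w*1000))
"
```

```text
time: 23.2
tcp_pos: [0.6125, -0.1189, 0.1096]
tool_rot: [0.997, -0.073, 0.002, 0.001]
contact_force: [1.3, 0.5, -0.1]
finger_gap: 0.0643
grasp_force: 0.0
time: 23.3
tcp_pos: [0.6159, -0.1186, 0.1102]
tool_rot: [0.997, -0.072, 0.005, 0.001]
contact_force: [-0.3, -0.2, -0.6]
finger_gap: 0.064
grasp_force: 0.0
red [251.7 114.2] ctr [ 0.6727 -0.1262] size [23.3  9.5] yaw -8.3
[ 0.613079   -0.11670579  0.10937108] 0.06414953984375145
[  211    26    70   163 10685] ((673.7605590820312, -121.39947509765625), (49.61093521118164, 117.79859924316406), 81.76547241210938)
[   0  193   52  171 4274] ((548.4581909179688, 96.16690063476562), (45.07978057861328, 179.19264221191406), 68.29206848144531)
```

```bash
python3 -m crank '[{"claw":75,"slide":[0.016,-0.003,0.04],"rot":[0,0,0]},{"claw":75,"slide":[0,0,0.04],"rot":[0,0,0]},{"claw":75,"slide":[0,0,0.022],"rot":[0,0,0]},{"claw":75,"slide":[0,0,0.008],"rot":[0,0,0]},{"claw":75,"slide":[0,0,0],"rot":[0,0,0]},{"claw":75,"slide":[0,0,0],"rot":[0,0,0]}]'
```

```text
time: 23.95
tcp_pos: [0.6274, -0.1137, -0.0003]
tool_rot: [0.998, -0.069, 0.001, 0.0]
contact_force: [0.3, 0.8, 0.2]
finger_gap: 0.064
grasp_force: 0.0
```

```bash
python3 -m crank '[{"claw":75,"slide":[0.003,0.001,0.004],"rot":[0,0,0]},{"claw":60,"slide":[0,0,0],"rot":[0,0,0]},{"claw":50,"slide":[0,0,0],"rot":[0,0,0]},{"claw":50,"slide":[0,0,0],"rot":[0,0,0]},{"claw":50,"slide":[0,0,0],"rot":[0,0,0]}]' 40;python3 -m crank '[{"claw":50,"slide":[0,0,-0.03],"rot":[0,0,0]},{"claw":50,"slide":[0,0,-0.05],"rot":[0,0,-4]},{"claw":50,"slide":[-0.03,0,-0.03],"rot":[0,0,-4]},{"claw":50,"slide":[-0.04,-0.02,0],"rot":[0,0,0]},{"claw":50,"slide":[-0.04,-0.02,0],"rot":[0,0,0]},{"claw":50,"slide":[-0.04,-0.025,0],"rot":[0,0,0]},{"claw":50,"slide":[-0.03,-0.035,0],"rot":[0,0,0]},{"claw":50,"slide":[-0.02,-0.045,0],"rot":[0,0,0]},{"claw":50,"slide":[-0.01,-0.045,0],"rot":[0,0,0]},{"claw":50,"slide":[0,-0.045,0],"rot":[0,0,0]},{"claw":50,"slide":[0,-0.014,0],"rot":[0,0,0]},{"claw":50,"slide":[0,0,0],"rot":[0,0,0]}]' 60; python3 -c "
from h import *
bands('wrist','w13',r.state()['tcp_pos'][2]+.014);s=r.state();print(s['tcp_pos'],s['finger_gap'])"
```

```text
time: 24.45
tcp_pos: [0.6308, -0.1157, -0.0041]
tool_rot: [0.998, -0.07, 0.002, 0.0]
contact_force: [-0.3, 0.4, 5.8]
finger_gap: 0.0485
grasp_force: 41.9
time: 25.65
tcp_pos: [0.4187, 0.1378, 0.1042]
tool_rot: [1.0, 0.002, -0.0, -0.0]
contact_force: [-0.3, -0.8, -0.2]
finger_gap: 0.0477
grasp_force: 62.3
red [254.2 172.2] ctr [0.4621 0.1376] size [10.9 48.9] yaw 0.8
yel [442.6 281. ] ctr [0.409  0.0457] size [ 7.  21.3] yaw 8.8
[0.41868196 0.13654212 0.10398662] 0.048130228472615645
```

```bash
python3 -m crank '[{"claw":50,"slide":[0.004,0,0.03],"rot":[0,0,0]},{"claw":50,"slide":[0,0,0.018],"rot":[0,0,0]},{"claw":50,"slide":[0,0,0.006],"rot":[0,0,0]},{"claw":50,"slide":[0,0,0],"rot":[0,0,0]},{"claw":50,"slide":[0,0,0],"rot":[0,0,0]}]';python3 -m crank '[{"claw":50,"slide":[0.01,0,0],"rot":[0,0,0]},{"claw":50,"slide":[0.015,0,0],"rot":[0,0,0]},{"claw":50,"slide":[0.015,0,0],"rot":[0,0,0]},{"claw":50,"slide":[0.015,0,0],"rot":[0,0,0]},{"claw":50,"slide":[0.015,0,0],"rot":[0,0,0]},{"claw":50,"slide":[0,0,0],"rot":[0,0,0]}]'
```

```text
time: 26.2
tcp_pos: [0.4238, 0.1354, 0.0506]
tool_rot: [1.0, -0.001, 0.0, 0.0]
contact_force: [0.9, 0.1, -0.2]
finger_gap: 0.0478
grasp_force: 62.3
time: 26.8
tcp_pos: [0.4968, 0.1361, 0.0514]
tool_rot: [1.0, -0.0, 0.002, -0.0]
contact_force: [0.2, -0.4, -1.6]
finger_gap: 0.0477
grasp_force: 62.1
```

```bash
python3 -m crank '[{"claw":50,"slide":[0.015,0,0.001],"rot":[0,0,0]},{"claw":50,"slide":[0.015,0,0.001],"rot":[0,0,0]},{"claw":50,"slide":[0.015,0,0],"rot":[0,0,0]},{"claw":50,"slide":[0.01,0,0],"rot":[0,0,0]},{"claw":50,"slide":[0.004,0,0],"rot":[0,0,0]},{"claw":50,"slide":[0,0,0],"rot":[0,0,0]}]';python3 -m crank '[{"claw":50,"slide":[0.004,0,0],"rot":[0,0,0]},{"claw":50,"slide":[0.003,0,0],"rot":[0,0,0]},{"claw":50,"slide":[0.002,0,0],"rot":[0,0,0]},{"claw":50,"slide":[0,0,0],"rot":[0,0,0]}]'
```

```text
time: 27.4
tcp_pos: [0.5528, 0.1359, 0.0484]
tool_rot: [1.0, -0.0, 0.0, -0.0]
contact_force: [0.7, 0.4, -2.1]
finger_gap: 0.0478
grasp_force: 62.1
time: 27.8
tcp_pos: [0.5584, 0.1359, 0.0471]
tool_rot: [1.0, -0.0, -0.003, 0.0]
contact_force: [-5.0, 0.8, -0.4]
finger_gap: 0.0477
grasp_force: 62.3
```

Now release, back out, and look at the pile.

```bash
python3 -m crank '[{"claw":70,"slide":[0,0,0],"rot":[0,0,0]},{"claw":70,"slide":[0,0,0],"rot":[0,0,0]},{"claw":70,"slide":[-0.03,0,0],"rot":[0,0,0]},{"claw":70,"slide":[-0.04,0,0],"rot":[0,0,0]},{"claw":70,"slide":[-0.04,0,-0.04],"rot":[0,0,0]},{"claw":40,"slide":[-0.02,0,-0.05],"rot":[0,0,0]},{"claw":0,"slide":[0.02,0,-0.04],"rot":[0,0,0]},{"claw":0,"slide":[0.02,0,-0.03],"rot":[0,0,0]},{"claw":0,"slide":[0,0,0],"rot":[0,0,0]}]';  python3 -c "
from h import *
d=r.get_image('side')['pixels'][180:290,230:380]
snap('wrist','w14');a=np.load('pics/w14.npz')['px']
a=cv2.resize(a,(480,360)); b=cv2.resize(d,None,fx=2.1,fy=2.1,interpolation=cv2.INTER_CUBIC)
c=np.zeros((360,480+b.shape[1],3),np.uint8);c[:,:480]=a;c[:b.shape[0],480:]=b
cv2.imwrite('pics/c1.png',c[:,:,::-1]);s=r.state();print(c.shape,s['tcp_pos'],s['joint_pos'])"
```

```text
time: 28.7
tcp_pos: [0.4853, 0.137, 0.2075]
tool_rot: [1.0, -0.0, 0.009, -0.002]
contact_force: [0.4, 0.5, 0.9]
finger_gap: 0.0017
grasp_force: 0.0
(360, 795, 3) [0.47906158 0.13608083 0.20167042] [ 1.89387328e-01  8.55542539e-02  1.95280280e+00 -1.36065319e-04
  1.09874713e+00  1.76091755e+00]
```

View pics/c1.png

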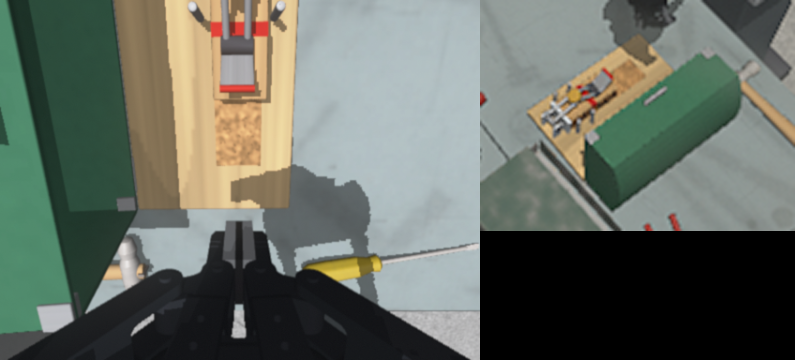

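```bash
python3 -m crank '[{"claw":0,"slide":[0,0,-0.045],"rot":[0,0,0]},{"claw":0,"slide":[0,0,-0.045],"rot":[0,0,0]},{"claw":0,"slide":[0,0,-0.045],"rot":[0,0,0]},{"claw":0,"slide":[0.012,-0.045,0],"rot":[0,0,0]},{"claw":0,"slide":[0.012,-0.045,0],"rot":[0,0,0]},{"claw":0,"slide":[0.012,-0.045,0],"rot":[0,0,0]},{"claw":0,"slide":[0.012,-0.045,0],"rot":[0,0,0]},{"claw":0,"slide":[0.012,-0.045,0],"rot":[0,0,0]},{"claw":0,"slide":[0.012,-0.045,0],"rot":[0,0,0]},{"claw":0,"slide":[0,0,0],"rot":[0,0,0]},{"claw":0,"slide":[0,0,0],"rot":[0,0,0]}]'
```

```text
time: 29.9
tcp_pos: [0.5482, 0.4061, 0.3313]
tool_rot: [1.0, 0.001, -0.002, 0.002]
contact_force: [0.3, -0.1, -0.6]
finger_gap: 0.0004
grasp_force: 0.0
```

```bash
python3 -m crank '[{"claw":0,"slide":[0,0,0.045],"rot":[0,0,0]},{"claw":0,"slide":[0,0,0.045],"rot":[0,0,0]},{"claw":0,"slide":[0,0,0.045],"rot":[0,0,0]},{"claw":0,"slide":[0,0,0.01],"rot":[0,0,0]},{"claw":0,"slide":[0,0.02,0],"rot":[0,0,0]},{"claw":0,"slide":[0,0.02,0],"rot":[0,0,0]},{"claw":0,"slide":[0,0.01,0],"rot":[0,0,0]},{"claw":0,"slide":[0,0.01,0],"rot":[0,0,0]},{"claw":0,"slide":[0,0,0],"rot":[0,0,0]}]'
```

```text
time: 30.8
tcp_pos: [0.5502, 0.3446, 0.1914]
tool_rot: [1.0, -0.001, 0.001, -0.0]
contact_force: [0.3, 1.0, 0.4]
finger_gap: 0.0002
grasp_force: 0.0
```

```bash
python3 -m crank '[{"claw":0,"slide":[0,0.01,0.005],"rot":[0,0,0]},{"claw":0,"slide":[0,0.01,0],"rot":[0,0,0]},{"claw":0,"slide":[0,0.01,0],"rot":[0,0,0]},{"claw":0,"slide":[0,0.01,0],"rot":[0,0,0]},{"claw":0,"slide":[0,0.01,0],"rot":[0,0,0]},{"claw":0,"slide":[0,0.01,0],"rot":[0,0,0]}]'
```

```text
time: 31.4
tcp_pos: [0.5526, 0.2917, 0.1939]
tool_rot: [1.0, -0.0, 0.005, -0.006]
contact_force: [-3.8, 5.9, 23.0]
finger_gap: 0.0001
grasp_force: 9.3
```

```bash
python3 -m crank '[{"claw":0,"slide":[0,0,-0.008],"rot":[0,0,0]},{"claw":0,"slide":[0,0,-0.006],"rot":[0,0,0]},{"claw":0,"slide":[0,0,0],"rot":[0,0,0]}]';  python3 -c "
from h import *
d=r.get_image('side')['pixels'][150:290,230:400]
snap('wrist','w15');a=np.load('pics/w15.npz')['px']
a=cv2.resize(a,(440,330)); b=cv2.resize(d,None,fx=2.1,fy=2.1,interpolation=cv2.INTER_CUBIC)
c=np.zeros((330,440+b.shape[1],3),np.uint8);c[:,:440]=a;c[:b.shape[0],440:]=b
cv2.imwrite('pics/c2.png',c[:,:,::-1]);s=r.state();print(c.shape,s['tcp_pos'],s['contact_force'])"
```

```text
time: 31.7
tcp_pos: [0.5495, 0.2858, 0.1993]
tool_rot: [1.0, -0.0, 0.0, 0.0]
contact_force: [0.9, 0.6, -0.3]
finger_gap: 0.0005
grasp_force: 0.0
(330, 797, 3) [0.5493012  0.28587488 0.19849907] [-0.07259137  0.52616122  3.06330359]
```

View pics/c2.png

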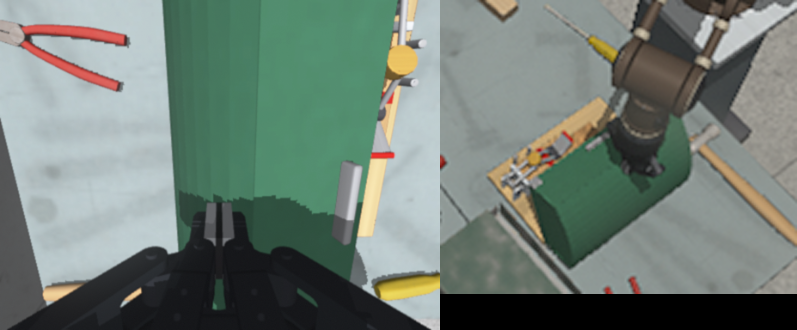

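```bash
python3 -m crank '[{"claw":0,"slide":[0,0,-0.005],"rot":[0,0,0]},{"claw":0,"slide":[0,0.008,0],"rot":[0,0,0]},{"claw":0,"slide":[0,0.008,0],"rot":[0,0,0]},{"claw":0,"slide":[0,0,0],"rot":[0,0,0]}]'; python3 -c "
from h import *
print(r.state()['grasp_force'])
for z in (.2,.215): print(ray('w15',255*512/440,200*384/330,z))"
```

```text
time: 32.2
tcp_pos: [0.5493, 0.269, 0.2041]
tool_rot: [1.0, -0.001, -0.0, 0.0]
contact_force: [-0.6, 0.7, 2.6]
finger_gap: 0.0002
grasp_force: 1.2
1.1662530606554355
[0.55801498 0.26410034 0.2       ]
[0.56549437 0.26625796 0.215     ]
```

```bash
python3 -m crank '[{"claw":0,"slide":[0,0.01,0],"rot":[0,0,0]},{"claw":0,"slide":[0,0.01,0],"rot":[0,0,0]},{"claw":0,"slide":[0,0.01,0],"rot":[0,0,0]},{"claw":0,"slide":[0,0,0],"rot":[0,0,0]}]'
```

```text
time: 32.6
tcp_pos: [0.5493, 0.2377, 0.2035]
tool_rot: [1.0, -0.001, -0.0, 0.001]
contact_force: [0.4, 0.1, 0.4]
finger_gap: -0.0004
grasp_force: 0.0
```

```bash
python3 -m crank '[{"claw":0,"slide":[0,0.01,0],"rot":[0,0,0]},{"claw":0,"slide":[0,0.01,0],"rot":[0,0,0]},{"claw":0,"slide":[0,0.01,0.001],"rot":[0,0,0]},{"claw":0,"slide":[0,0,0],"rot":[0,0,0]}]';python3 -m crank '[{"claw":0,"slide":[0,0.01,0.003],"rot":[0,0,0]},{"claw":0,"slide":[0,0.01,0.004],"rot":[0,0,0]},{"claw":0,"slide":[0,0,0],"rot":[0,0,0]}]'
```

```text
time: 33.0
tcp_pos: [0.5494, 0.2078, 0.2029]
tool_rot: [1.0, -0.001, -0.0, 0.001]
contact_force: [0.2, -0.2, 1.3]
finger_gap: 0.0002
grasp_force: 0.6
time: 33.3
tcp_pos: [0.5497, 0.1878, 0.1958]
tool_rot: [1.0, -0.0, 0.0, 0.001]
contact_force: [-0.1, -1.4, 2.2]
finger_gap: 0.0002
grasp_force: 1.0
```

Contact is light and tracking the arc; continue down along it.

```bash
python3 -m crank '[{"claw":0,"slide":[0,0.01,0.005],"rot":[0,0,0]},{"claw":0,"slide":[0,0.01,0.006],"rot":[0,0,0]},{"claw":0,"slide":[0,0.009,0.006],"rot":[0,0,0]},{"claw":0,"slide":[0,0,0],"rot":[0,0,0]}]';python3 -m crank '[{"claw":0,"slide":[0,0.009,0.008],"rot":[0,0,0]},{"claw":0,"slide":[0,0.009,0.009],"rot":[0,0,0]},{"claw":0,"slide":[0,0.008,0.01],"rot":[0,0,0]},{"claw":0,"slide":[0,0,0],"rot":[0,0,0]}]'
```

```text
time: 33.7
tcp_pos: [0.55, 0.158, 0.1796]
tool_rot: [1.0, -0.0, 0.001, 0.002]
contact_force: [-0.5, -2.9, 4.4]
finger_gap: -0.0004
grasp_force: 2.6
time: 34.1
tcp_pos: [0.5505, 0.1312, 0.1526]
tool_rot: [1.0, -0.0, 0.001, 0.002]
contact_force: [0.3, -1.8, 4.1]
finger_gap: 0.0002
grasp_force: 2.0
```

```bash
python3 -m crank '[{"claw":0,"slide":[0,0.007,0.01],"rot":[0,0,0]},{"claw":0,"slide":[0,0.007,0.01],"rot":[0,0,0]},{"claw":0,"slide":[0,0.005,0.01],"rot":[0,0,0]},{"claw":0,"slide":[0,0,0],"rot":[0,0,0]}]';python3 -m crank '[{"claw":0,"slide":[0,0.004,0.008],"rot":[0,0,0]},{"claw":0,"slide":[0,0.003,0.006],"rot":[0,0,0]},{"claw":0,"slide":[0,0,0],"rot":[0,0,0]}]'
```

```text
time: 34.5
tcp_pos: [0.55, 0.1119, 0.1219]
tool_rot: [1.0, 0.0, 0.0, 0.003]
contact_force: [0.2, -6.1, 5.8]
finger_gap: 0.0004
grasp_force: 3.4
time: 34.8
tcp_pos: [0.5499, 0.1047, 0.108]
tool_rot: [1.0, 0.0, 0.0, 0.003]
contact_force: [-0.5, -8.5, 6.4]
finger_gap: 0.0001
grasp_force: 3.8
```

```bash
python3 -m crank '[{"claw":0,"slide":[0,-0.001,0.004],"rot":[0,0,0]},{"claw":0,"slide":[0,0,0.004],"rot":[0,0,0]},{"claw":0,"slide":[0,0,0],"rot":[0,0,0]}]';python3 -m crank '[{"claw":0,"slide":[0,0,0.003],"rot":[0,0,0]},{"claw":0,"slide":[0,0,0.002],"rot":[0,0,0]},{"claw":0,"slide":[0,0,0],"rot":[0,0,0]}]'
```

```text
time: 35.1
tcp_pos: [0.5501, 0.1027, 0.1032]
tool_rot: [1.0, 0.002, -0.0, 0.007]
contact_force: [-6.4, -20.4, 22.1]
finger_gap: 0.0003
grasp_force: 13.5
time: 35.4
tcp_pos: [0.5503, 0.1027, 0.1027]
tool_rot: [1.0, 0.002, -0.001, 0.007]
contact_force: [-15.7, -21.1, 44.9]
finger_gap: 0.0
grasp_force: 24.7
```

```bash
python3 -m crank '[{"claw":0,"slide":[0,0,-0.02],"rot":[0,0,0]},{"claw":0,"slide":[0,0,-0.05],"rot":[0,0,0]},{"claw":75,"slide":[0,0.04,-0.05],"rot":[0,0,0]},{"claw":75,"slide":[-0.02,0.045,0],"rot":[0,0,0]},{"claw":75,"slide":[-0.02,0.045,0],"rot":[0,0,0]},{"claw":75,"slide":[-0.02,0.045,0],"rot":[0,0,0]},{"claw":75,"slide":[-0.02,0.045,0],"rot":[0,0,0]},{"claw":75,"slide":[-0.02,0.045,0],"rot":[0,0,0]},{"claw":75,"slide":[0,0.045,0],"rot":[0,0,0]},{"claw":75,"slide":[0,0.03,0],"rot":[0,0,0]},{"claw":75,"slide":[0,0,0],"rot":[0,0,0]}]';  python3 -c "
from h import *
snap('top','t5');snap('wrist','w16')
d=r.get_image('side')['pixels'][160:290,230:380]
p=np.load('pics/t5.npz')['px'][130:260,110:330]
a=cv2.resize(p,None,fx=2,fy=2,interpolation=cv2.INTER_CUBIC); b=cv2.resize(d,None,fx=2,fy=2,interpolation=cv2.INTER_CUBIC)
w=cv2.resize(np.load('pics/w16.npz')['px'],(400,300))
c=np.zeros((565,790,3),np.uint8);c[:260,:440]=a;c[:260,440:740]=b;c[262:562,:400]=w
cv2.imwrite('pics/c3.png',c[:,:,::-1]);s=r.state();print(s['tcp_pos'],s['joint_pos'])"
```

```text
time: 36.5
tcp_pos: [0.4486, -0.2248, 0.2035]
tool_rot: [1.0, -0.002, -0.0, 0.001]
contact_force: [0.1, 0.2, 0.3]
finger_gap: 0.0638
grasp_force: 0.0
[ 0.44843707 -0.2205574   0.20301279] [-5.44588771e-01  9.18079523e-02  1.94299941e+00  5.82892920e-04
  1.10923701e+00  1.02681786e+00]
```

View pics/c3.png

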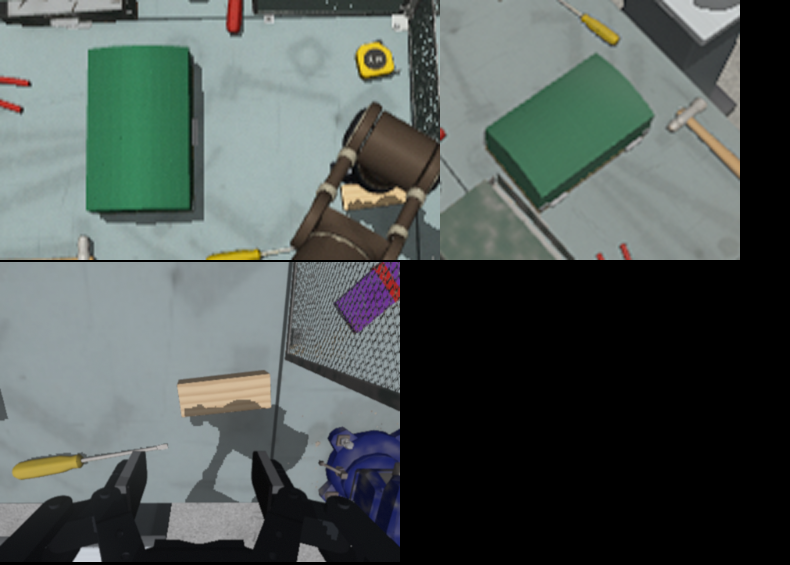

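```bash
python3 -c "
from h import *
f=lambda u,v: ray('w16',u*1.28,(v-262)*1.28,.03).round(4)
w=[f(181,385),f(269,376),f(271,407),f(184,416)];print(w,np.mean(w,0),np.linalg.norm(w[0]-w[1]),np.linalg.norm(w[0]-w[3]),np.degrees(np.arctan2(*(w[0]-w[1])[[1,0]])))
g=lambda u,v,z: ray('t5',110+u/2-.3,130+v/2-.3,z).round(4)
print(g(190,48,.098),g(190,210,.098),g(88,48,.098),g(88,210,.098))
"
python3 -m crank '[{"claw":75,"slide":[0,0,0],"rot":[0,0,-8]},{"claw":75,"slide":[0,0,0],"rot":[0,0,-8]},{"claw":75,"slide":[0,0,0],"rot":[0,0,-8]},{"claw":75,"slide":[0,0,0],"rot":[0,0,-8]},{"claw":75,"slide":[0,0,0],"rot":[0,0,-8]},{"claw":75,"slide":[0,0,0],"rot":[0,0,-8]},{"claw":75,"slide":[0,0,0],"rot":[0,0,-8]},{"claw":75,"slide":[0,0,0],"rot":[0,0,-8]},{"claw":75,"slide":[0,0,0],"rot":[0,0,-8]},{"claw":75,"slide":[0,0,0],"rot":[0,0,-8]},{"claw":75,"slide":[0,0,0],"rot":[0,0,-8]},{"claw":75,"slide":[0,0,0],"rot":[0,0,-8]}]'; python3 -c "
from h import *
snap('wrist','w17');s=r.state();print(s['tcp_pos'],s['tool_rot'])
h=cv2.cvtColor(np.load('pics/w17.npz')['px'],cv2.COLOR_RGB2HSV)
m=cv2.inRange(h,(8,50,60),(24,180,255));n,l,s,c=cv2.connectedComponentsWithStats(m)
for i in range(1,n):
  if s[i,4]>1500:
    ys,xs=np.where(l==i);w=np.array([ray('w17',a,b,.03)[:2] for a,b in zip(xs,ys)],np.float32)
    print(s[i],cv2.minAreaRect(w*1000))
"
```

```text
[array([ 0.4537, -0.2003,  0.03  ]), array([ 0.4652, -0.3126,  0.03  ]), array([ 0.4236, -0.3188,  0.03  ]), array([ 0.4112, -0.2032,  0.03  ])] [ 0.438425 -0.258725  0.03    ] 0.11288728892129528 0.04259882627491042 95.84695127995758
[0.7012 0.0751 0.098 ] [0.4104 0.0746 0.098 ] [0.704  0.2585 0.098 ] [0.4132 0.2522 0.098 ]
time: 37.85
tcp_pos: [0.4491, -0.2193, 0.2034]
tool_rot: [0.666, 0.746, 0.0, -0.001]
contact_force: [0.0, -0.0, 0.1]
finger_gap: 0.064
grasp_force: 0.0
[ 0.44906975 -0.21932882  0.20348295] [ 6.64839243e-01  7.46986118e-01  3.03514923e-05 -7.20892706e-04]
[ 217  135   47  112 4840] ((438.8673400878906, -254.73451232910156), (46.25688171386719, 122.8653335571289), 6.824573040008545)
[ 431  191   73   64 2087] ((683.5604248046875, -260.8202209472656), (75.36736297607422, 74.29214477539062), 10.166422843933105)
```

```bash
python3 -m crank '[{"claw":85,"slide":[-0.036,-0.014,0.02],"rot":[0,0,0]},{"claw":85,"slide":[0,0,0.05],"rot":[0,0,0]},{"claw":85,"slide":[0,0,0.05],"rot":[0,0,0]},{"claw":85,"slide":[0,0,0],"rot":[0,0,0]}]'; python3 -m crank '[{"claw":85,"slide":[0,0,0.03],"rot":[0,0,0]},{"claw":85,"slide":[0,0,0.03],"rot":[0,0,0]},{"claw":85,"slide":[0,0,0.012],"rot":[0,0,0]},{"claw":85,"slide":[0,0,0],"rot":[0,0,0]}]'
```

```text
time: 38.3
tcp_pos: [0.4326, -0.2529, 0.0765]
tool_rot: [0.67, 0.743, -0.001, -0.009]
contact_force: [-1.4, 0.5, -0.4]
finger_gap: 0.0729
grasp_force: 0.0
time: 38.7
tcp_pos: [0.4388, -0.2575, 0.012]
tool_rot: [0.669, 0.743, -0.0, -0.001]
contact_force: [-0.5, 0.4, 0.4]
finger_gap: 0.0725
grasp_force: 0.0
```

```bash
python3 -m crank '[{"claw":85,"slide":[0,0,0.006],"rot":[0,0,0]},{"claw":70,"slide":[0,0,0],"rot":[0,0,0]},{"claw":55,"slide":[0,0,0],"rot":[0,0,0]},{"claw":45,"slide":[0,0,0],"rot":[0,0,0]},{"claw":45,"slide":[0,0,0],"rot":[0,0,0]}]' 60; python3 -m crank '[{"claw":45,"slide":[0,0,-0.03],"rot":[0,0,0]},{"claw":45,"slide":[0,0,-0.05],"rot":[0,0,0]},{"claw":45,"slide":[0,0,-0.05],"rot":[0,0,0]},{"claw":45,"slide":[0,0,-0.05],"rot":[0,0,0]},{"claw":45,"slide":[0,0,0],"rot":[0,0,0]}]'
```

```text
time: 39.2
tcp_pos: [0.4402, -0.2593, 0.0076]
tool_rot: [0.669, 0.743, 0.0, 0.001]
contact_force: [-1.2, 0.7, 6.0]
finger_gap: 0.0447
grasp_force: 62.9
time: 39.7
tcp_pos: [0.4442, -0.2622, 0.1945]
tool_rot: [0.669, 0.743, 0.001, 0.009]
contact_force: [0.7, -0.5, -0.9]
finger_gap: 0.0444
grasp_force: 62.2
```

```bash
python3 -m crank '[{"claw":45,"slide":[0,0,-0.02],"rot":[0,0,6.1]},{"claw":45,"slide":[0.043,0.011,0],"rot":[0,0,0]},{"claw":45,"slide":[0.043,0.011,0],"rot":[0,0,0]},{"claw":45,"slide":[0.043,0.011,0],"rot":[0,0,0]},{"claw":45,"slide":[0.043,0.011,0],"rot":[0,0,0]},{"claw":45,"slide":[0.043,0.011,0],"rot":[0,0,0]},{"claw":45,"slide":[0.043,0.011,0],"rot":[0,0,0]},{"claw":45,"slide":[0.043,0.011,0],"rot":[0,0,0]},{"claw":45,"slide":[0.043,0.011,0],"rot":[0,0,0]},{"claw":45,"slide":[0.04,0.011,0],"rot":[0,0,0]},{"claw":45,"slide":[0.04,0.011,0],"rot":[0,0,0]},{"claw":45,"slide":[0,0,0],"rot":[0,0,0]}]'; python3 -m crank '[{"claw":45,"slide":[0,0,0],"rot":[0,0,0]}]'
```

```text
time: 40.9
tcp_pos: [0.5504, 0.1698, 0.2052]
tool_rot: [0.706, 0.708, 0.001, -0.001]
contact_force: [-0.2, -1.0, -1.7]
finger_gap: 0.0446
grasp_force: 62.1
time: 41.0
tcp_pos: [0.549, 0.1658, 0.2048]
tool_rot: [0.707, 0.707, -0.001, -0.0]
contact_force: [-0.2, -0.6, -1.6]
finger_gap: 0.0446
grasp_force: 62.1
```

```bash
python3 -m crank '[{"claw":45,"slide":[0,0.006,0.03],"rot":[0,0,0]},{"claw":45,"slide":[0,0,0.03],"rot":[0,0,0]},{"claw":45,"slide":[0,0,0.01],"rot":[0,0,0]},{"claw":45,"slide":[0,0,0],"rot":[0,0,0]},{"claw":45,"slide":[0,0,0],"rot":[0,0,0]}]';python3 -m crank '[{"claw":45,"slide":[0,0,0.004],"rot":[0,0,0]},{"claw":45,"slide":[0,0,0.003],"rot":[0,0,0]},{"claw":45,"slide":[0,0,0],"rot":[0,0,0]}]'
```

```text
time: 41.5
tcp_pos: [0.5564, 0.1645, 0.1367]
tool_rot: [0.708, 0.706, 0.0, 0.0]
contact_force: [-1.1, 0.7, -1.1]
finger_gap: 0.0446
grasp_force: 62.0
time: 41.8
tcp_pos: [0.5561, 0.1652, 0.1294]
tool_rot: [0.708, 0.706, 0.0, 0.0]
contact_force: [-1.1, 0.5, -2.5]
finger_gap: 0.0447
grasp_force: 62.0
```

```bash
python3 -m crank '[{"claw":45,"slide":[0,0,0.002],"rot":[0,0,0]},{"claw":45,"slide":[0,0,0],"rot":[0,0,0]}]';python3 -m crank '[{"claw":45,"slide":[0,0,0.002],"rot":[0,0,0]},{"claw":45,"slide":[0,0,0],"rot":[0,0,0]}]'; python3 -m crank '[{"claw":45,"slide":[0,0,0.002],"rot":[0,0,0]},{"claw":45,"slide":[0,0,0],"rot":[0,0,0]}]'
```

```text
time: 42.0
tcp_pos: [0.5558, 0.1652, 0.1269]
tool_rot: [0.708, 0.706, -0.0, -0.0]
contact_force: [0.8, -0.5, -1.2]
finger_gap: 0.0445
grasp_force: 62.0
time: 42.2
tcp_pos: [0.5563, 0.1653, 0.1256]
tool_rot: [0.708, 0.706, 0.0, 0.0]
contact_force: [-0.8, -0.8, 2.4]
finger_gap: 0.0442
grasp_force: 62.5
time: 42.4
tcp_pos: [0.5563, 0.1653, 0.1255]
tool_rot: [0.708, 0.706, 0.0, 0.0]
contact_force: [-4.9, -0.6, 11.5]
finger_gap: 0.0448
grasp_force: 63.6
```

```bash
python3 -m crank '[{"claw":45,"slide":[0,0,-0.002],"rot":[0,0,0]},{"claw":54,"slide":[0,0,0],"rot":[0,0,0]},{"claw":58,"slide":[0,0,0],"rot":[0,0,0]},{"claw":62,"slide":[0,0,0],"rot":[0,0,0]},{"claw":80,"slide":[0,0,0],"rot":[0,0,0]},{"claw":80,"slide":[0,0,0],"rot":[0,0,0]},{"claw":80,"slide":[0,0,-0.01],"rot":[0,0,0]},{"claw":80,"slide":[0,0,-0.03],"rot":[0,0,0]},{"claw":80,"slide":[0,0,-0.05],"rot":[0,0,0]},{"claw":80,"slide":[0,0,-0.05],"rot":[0,0,0]},{"claw":80,"slide":[-0.04,-0.02,0],"rot":[0,0,0]},{"claw":80,"slide":[-0.04,-0.02,0],"rot":[0,0,0]}]' 20; python3 -m crank '[{"claw":80,"slide":[-0.045,-0.02,0],"rot":[0,0,0]},{"claw":80,"slide":[-0.045,-0.02,0],"rot":[0,0,0]},{"claw":80,"slide":[-0.045,0,0],"rot":[0,0,0]},{"claw":80,"slide":[0,0,0],"rot":[0,0,0]},{"claw":80,"slide":[0,0,0],"rot":[0,0,0]}]'; python3 -c "
from h import *
snap('top','t6')
d=r.get_image('side');np.savez('pics/s6.npz',K=d['K'],T=d['camera_from_world'],px=d['pixels']);d=d['pixels'][170:290,230:380]
p=np.load('pics/t6.npz')['px'][140:230,130:230]
a=cv2.resize(p,None,fx=4,fy=4,interpolation=cv2.INTER_CUBIC); b=cv2.resize(d,None,fx=2.6,fy=2.6,interpolation=cv2.INTER_CUBIC)
c=np.zeros((365,400+b.shape[1],3),np.uint8);c[:360,:400]=a;c[:b.shape[0],400:]=b
cv2.imwrite('pics/c4.png',c[:,:,::-1]);print(r.state()['tcp_pos'])"
```

```text
time: 43.6
tcp_pos: [0.5175, 0.0853, 0.2689]
tool_rot: [0.707, 0.707, 0.003, 0.002]
contact_force: [0.4, -1.0, 0.0]
finger_gap: 0.0685
grasp_force: 0.0
time: 44.1
tcp_pos: [0.4756, -0.0506, 0.2658]
tool_rot: [0.709, 0.705, 0.001, 0.0]
contact_force: [-0.4, 0.1, 0.6]
finger_gap: 0.0685
grasp_force: 0.0
[ 0.47571742 -0.04897812  0.26541473]
```

View pics/c4.png

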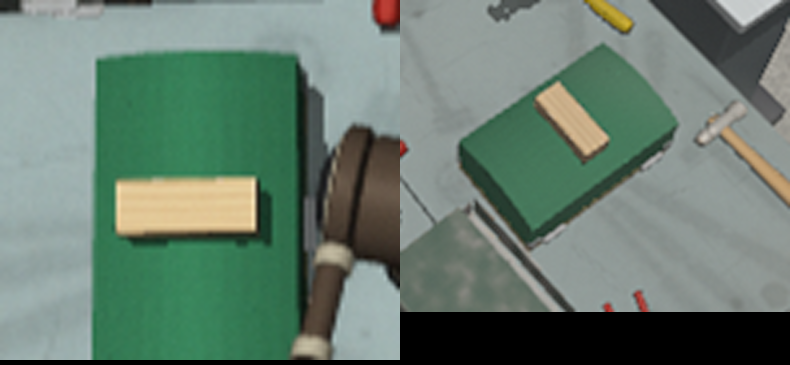

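```bash
python3 -m crank '[{"claw":80,"slide":[0,0,0],"rot":[0,0,0]},{"claw":80,"slide":[0,0,0],"rot":[0,0,0]},{"claw":80,"slide":[0,0,0],"rot":[0,0,0]},{"claw":80,"slide":[0,0,0],"rot":[0,0,0]},{"claw":80,"slide":[0,0,0],"rot":[0,0,0]},{"claw":80,"slide":[0,0,0],"rot":[0,0,0]}]' | head -1; python3 -c "
from h import *
snap('top','t7');snap('side','s7')
print(ray('t6',130+186.5/4-.4,140+206.5/4-.4,.148))
for a,b in (('t6','t7'),('s6','s7')):
  m=[]
  for k in (a,b):
    h=cv2.cvtColor(np.load('pics/'+k+'.npz')['px'],cv2.COLOR_RGB2HSV)
    q=cv2.inRange(h,(10,40,120),(25,200,255)); 
    q[:, :]=q; 
    n,l,s,c=cv2.connectedComponentsWithStats(q); w=np.array([proj(k,(.556,.1655,.148))]); i=l[int(w[0,1]),int(w[0,0])]; m.append((c[i].round(2),s[i]))
  print(m)
"
```

```text
time: 44.8
[0.55693057 0.16723131 0.148     ]
[(array([175.82, 191.09]), array([159, 185,  35,  14, 461], dtype=int32)), (array([175.82, 191.09]), array([159, 185,  35,  14, 461], dtype=int32))]
[(array([295.79, 215.53]), array([282, 202,  28,  28, 335], dtype=int32)), (array([295.79, 215.53]), array([282, 202,  28,  28, 335], dtype=int32))]
```

The block is still and about 2 mm from the crown, so I'm handing in.

```bash
python3 -c "
from h import *
print(r.sign_off())"
```

```text
the job is handed in; nothing more can be done
None
```

The job is handed in, with no verdict returned: all four boards are in the pile, each pushed until I felt the stop; the cover is shut; the pine block rests still about 2 mm from the crown; and the pliers and tape measure were not touched.

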